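# Cure the cameo on a plaque with a hand lamp and lay the plaque out

## Robot

A 6-joint arm with a two-finger parallel gripper is mounted at the origin on the work surface. World frame = base frame: x ahead of the robot, y to its left, z up, the work surface at z = 0. Lengths are in m, angles in rad, forces in N, time in s.
With the tool pointing down it reaches from about 0.225 to 0.875 m from the base axis. Payload 3.4 kg.
Tool frame: the origin (TCP) lies between the finger pads; the fingertips stand 25 mm ahead of it and the grasp point (between the pads) lies 6 mm ahead of it (manip.tips_ahead is the distance from the TCP to the fingertips, in m); z points along the fingers, x is the direction in which the jaws open and shut, and the axes are right-handed (so a half turn about z gives the same grasp; the last joint's range is limited). The gripper opens to 85 mm and grips with 20 to 120 N. Pads are 22 mm wide; open, the fingers measure 114 mm over their backs; the gripper's body (76 mm by 85 mm) begins 54 mm behind the grasp point. The pads swing forward as they close: fully open they stand 13 mm farther back than shut.
Start: joints at [1.148, 0.276, 1.505, -0, 1.361, -0.121], TCP at [0.171, 0.549, 0.256] pointing down, gripper open.
Joint ranges: [-2.89, 2.89], [-0.75, 2.08], [0.22, 2.7], [-1.18, 4.32], [0.11, 2.71], [-2.7, 2.7]. Speed limits (rad/s): [2.57, 2.57, 3.14, 3.14, 3.14, 3.14].

## Interface

Orientations are given as a unit quaternion [w, x, y, z].
In Python, from rig import manip gives the robot as it stands. The module is installed in compiled form; this text tells all that it offers.
- The arm moves only by the tool send_rows, never from a script. Its argument "plan" is a list of rows, each an object with "linear": the shift along the tool's x, y, z in m, a list of three; "delta_rot": the turn, a rotation vector about the tool's x, y, z in degrees, a list of three; "fingers": the finger opening in m, from 0 to 0.0854. A call has 1 to 12 rows; each row shifts and turns the pose as measured when the row begins, along the tool's axes as they then stand; what a row does not reach is not made up. A row lasts 1/12 s, in which the tool goes at most 41.7 mm and 7.16 degrees, less where a joint would pass 70% of its speed; a pose out of reach is approached as far as the arm can. A call with a gripper value outside its range is refused whole. The fingers move at their own pace and stop on an object; "force" is the grip in N (left out, the last holds). Time passes only in rows, so rows that do not move let the fingers close. It gives the time, the measured TCP pose, the force and the opening at its end, in the units of the state.
- manip.get_state(): the state, without advancing time (a new reading comes with each control period).
- manip.get_image(name): name is "scene" or "top" or "wrist"; returns the picture (480x640x3 uint8, red, green, blue); there is no depth.
- manip.camera_info(name): a dict with "K" (3x3 intrinsics, pixels), "dist" ([k1, k2, p1, p2, k3] as OpenCV has them; the pictures are not rectified), "rvec" (rotation vector, rad) and "tvec" (3), from world to camera coordinates, as OpenCV has them. Camera axes: x right, y down, z forward; pixel columns grow to the right and rows downward; lengths in m; the calibration is good to about 2 mm. A picture is of the moment at which its call begins: read the wrist's pose just before it. camera_info takes no time and is no camera call; for the wrist camera it gives the pose at the moment of the call.
- manip.sign_off(): hands the job in, once; it reports no verdict.
Trained networks look in the newest picture that a camera, given by its name, has taken for a name from the list of things; names that differ only in an ending like _2 or _b are one class to them, and where a whole thing is asked for, a point or a joint stands for the part that bears it (a point fixed in the world has none). Each returns a list of dicts, best first, with "p" (0 to 1); they miss things now and then, are a little off and sometimes report something else, mostly with a low value. They report only what shows in the picture. A call takes as long as a camera call. They do not tell look-alikes from the thing itself.
- manip.find_in(thing, camera): "extent" ([left, top, right, bottom] in pixels, round what is visible of it).
- manip.masks_of(thing, camera): "pixels" (480x640 bool, what is visible of it) and "extent" ([left, top, right, bottom] in pixels, round what is visible of it).
The state is a dict: "clock": time; "qpos": joint angles; "qd": joint speeds; "effort": joint torques, N m; "position": TCP position; "ee_rot": TCP orientation; "contact_force": force on the tool from outside, world axes, zero at the start; "moment": the same for the moment, N m; "width": finger opening in m.
Only numpy, scipy, OpenCV 4.12 (cv2) and the standard library are available. Lean on these libraries where they do the work, as an engineer would, in place of code of your own. Each camera call takes 0.05 s, during which the arm holds its last target. There are 200 camera calls.

## Task

Pick up the curing lamp by its handle and hold it steady for two seconds with its lens square to the cameo of the plaque with the round cameo (leaning on one of the two sloping rests), centred on the cameo and 4 to 5 cm away, without touching the plaque with the lamp. Then lay the lamp back in both forks of its rest, lens down, and after that lay the plaque flat, cameo up, in the middle of the round cork trivet. Set both down gently without dropping them, and leave everything else where it is.

Things in the scene. Friction and masses are not known exactly. Their poses are not given: they have to be found in the camera images.
- lamp: grey curing lamp: square handle 24 x 24 mm, x -85 to +67 mm, z 0 to 24; at its +x end a round head 46 mm across (axis at x = 90 mm, z -14 to 26). Origin: underside of the handle at the place to grip, midway between the forks when in the rest; centre of mass 10 mm headwards. x: along the handle to the head; z: up as it lies; light leaves along -z. 170 g
- lens (a point): centre of the lamp's round lens, on the lower face of the head, at (90, 0, -14) mm in the lamp's frame; axes as the lamp's
- lamp_rest: fixed aluminium lamp rest, base 160 x 70 mm: two U-forks at x = -38 and +38 mm, 8 mm thick, slot 38 mm wide, cheeks 8 mm thick, slot floor 45 mm and cheek tops 62 mm above the table, 68 mm free between forks. Origin: centre of underside, on the table; x along the lying lamp, z up. The lamp's origin lies 45 mm above this one
- round_plaque: plywood plaque 84 x 50 x 14 mm (x, y, z) with a round white cameo 34 mm across, 4 mm high. Leans on a black rest sloping 32 degrees from level, facing roughly to the robot's left. Origin: centre of underside, 62 mm up at the start; z: normal of its face, x: up the slope. 45 g. Grip across the 50 mm width: the rest beneath is 34 mm wide, with a lip 12 mm high at the lower end
- cameo (a point): top centre of the round cameo, at (16, 0, 18) mm in the round plaque's frame; axes as the plaque's
- round_rest: fixed black sloping rest under the round plaque, base plate 105 x 70 x 8 mm, sloping board 34 mm wide; origin: centre of its underside on the table, z up, the board rises to +x
- bar_plaque: the other plaque, same size and wood, but with a narrow white bar, 66 x 10 mm, instead of the round cameo; leans on a rest like the first one's. To be left alone
- trivet: fixed round cork trivet, 150 mm across, 10 mm thick; origin: centre of its underside on the table
- sponge: grey sanding sponge, 65 x 45 x 25 mm; origin: centre of its underside; to be left alone
- open_jar: open glass jar, 70 mm wide, 95 mm tall; origin: centre of its underside; to be left alone
- paint_bottle: small black paint bottle, 48 mm wide, 120 mm tall; origin: centre of its underside; to be left alone
- lidded_jar: glass jar with a steel lid, 68 mm wide, 100 mm tall; origin: centre of its underside; to be left alone
- glass_bottle: tall clear glass bottle with a black cap, 68 mm wide, 230 mm tall; origin: centre of its underside; to be left alone
- brush_cup: terracotta-coloured cup, 70 mm wide, 85 mm tall, brushes in it up to 175 mm; origin: centre of its underside; to be left alone
- brush: paint brush lying down, 190 mm long; origin: centre of its underside; to be left alone
Things that resemble listed ones, but are neither listed nor needed, are in the scene too. What is shaped like the round_plaque but red is not meant. There is more than one size of the lamp; the one meant has the size given above.

How it is judged:
By the outcome, as a careful person would: the job done as asked, in the order asked, and still so for the second after the job is handed in, with the robot touching nothing.
It also fails if it takes over 64 s, if anything falls off the work surface, if the arm or the gripper's body presses on something with over 40 N, if the wrist force passes 120 N, or if a joint passes its speed limit or range.

## Working session

There is one attempt and no reset: what is moved stays moved. The work goes in short steps, Python scripts to look and compute and a tool call to move; the robot and the scene stay as the last step left them, time stands still between calls to the robot, and variables do not carry over. Pictures are saved under pics/ and viewed, about 8 in all and at most 12, crops included, and the job is handed in when it is done.

Besides the shell and the picture viewer there is one more tool, called after "Request:" as name([rows], argument=value, ...), one row to a line, values as JSON. send_rows: Moves the arm, as the interface text tells. Its arguments: {"type":"object","properties":{"plan":{"type":"array","items":{"type":"object","properties":{"linear":{"type":"array","items":{"type":"number"}},"delta_rot":{"type":"array","items":{"type":"number"}},"fingers":{"type":"number"}}}},"force":{"type":"number"}},"required":["plan"]}

```bash
mkdir -p pics; cat > h.py <<'E'
import numpy as np, cv2
from rig import manip
from scipy.spatial.transform import Rotation as R
def cam(n):
    c=manip.camera_info(n); K=np.array(c['K'],float); d=np.array(c['dist'],float)
    Rm=cv2.Rodrigues(np.array(c['rvec'],float))[0]; t=np.array(c['tvec'],float).ravel()
    return K,d,Rm,t
def proj(n,P,c=None):
    K,d,Rm,t=c or cam(n)
    return cv2.projectPoints(np.atleast_2d(np.array(P,float)),cv2.Rodrigues(Rm)[0],t,K,d)[0][:,0]
def onz(n,uv,z,c=None):
    K,d,Rm,t=c or cam(n)
    u=cv2.undistortPoints(np.array(uv,float).reshape(-1,1,2),K,d)[:,0]
    r=np.c_[u,np.ones(len(u))]@Rm; o=-Rm.T@t
    return o+r*((z-o[2])/r[:,2])[:,None]
def shot(n,f):
    im=manip.get_image(n); cv2.imwrite(f,im[:,:,::-1]); return im
E
python3 - <<'E'
from h import *
s=manip.get_state(); print({k:np.round(v,3) for k,v in s.items()})
for n in ('scene','top'):
    shot(n,f'pics/{n}0.png')
    K,d,Rm,t=cam(n); print(n,K[0,0],d,-Rm.T@t,Rm[2])
    for th in ('lamp','lamp_rest','round_plaque','round_rest','bar_plaque','trivet','cameo'):
        print(th,[(np.round(r['extent']).astype(int).tolist(),round(r['p'],2)) for r in manip.find_in(th,n)])
E
```

```text
{'clock': np.float64(0.0), 'qpos': array([ 1.148,  0.277,  1.506,  0.   ,  1.361, -0.121]), 'qd': array([ 0.001, -0.001, -0.002,  0.001,  0.001,  0.001]), 'effort': array([-3.0000e-03, -4.1677e+01, -2.4580e+01, -0.0000e+00,  1.1000e-02,
        0.0000e+00]), 'position': array([0.171, 0.549, 0.255]), 'ee_rot': array([ 0.   ,  0.805,  0.593, -0.001]), 'contact_force': array([ 0.418, -0.038,  0.482]), 'moment': array([0.014, 0.01 , 0.006]), 'width': np.float64(0.086)}
scene 437.82781797929385 [-0.10387209  0.          0.          0.          0.        ] [1.19378657 0.19940478 0.91664289] [-0.59646581 -0.18513378 -0.78099553]
lamp [([488, 225, 509, 273], 0.93), ([431, 200, 460, 261], 0.84), ([208, 175, 260, 210], 0.67)]
lamp_rest [([424, 214, 459, 268], 0.61)]
round_plaque [([275, 212, 310, 235], 0.75), ([260, 227, 293, 261], 0.72), ([353, 261, 386, 297], 0.38)]
round_rest [([257, 230, 305, 276], 0.77), ([420, 308, 460, 351], 0.32)]
bar_plaque [([355, 258, 386, 294], 0.65), ([308, 316, 340, 360], 0.27)]
trivet [([206, 174, 262, 210], 0.71), ([428, 198, 459, 264], 0.35)]
cameo [([260, 229, 295, 258], 0.85), ([272, 212, 304, 234], 0.58)]
top 600.8674810967897 [-0.06390503  0.          0.          0.          0.        ] [0.49892062 0.01653637 1.71178683] [ 0.03871416 -0.01772401 -0.99909313]
lamp [([135, 272, 162, 322], 0.94), ([187, 260, 205, 331], 0.82), ([296, 261, 316, 287], 0.34)]
lamp_rest [([184, 271, 214, 327], 0.85)]
round_plaque [([327, 220, 353, 238], 0.83), ([334, 259, 364, 286], 0.59)]
round_rest [([326, 215, 358, 241], 0.96), ([392, 276, 444, 325], 0.6)]
bar_plaque [([244, 204, 268, 226], 0.77), ([187, 272, 213, 327], 0.63)]
trivet [([391, 274, 441, 325], 0.72)]
cameo [([329, 220, 353, 239], 0.65), ([330, 260, 360, 284], 0.55), ([422, 196, 448, 213], 0.37)]
```

View pics/scene0.png

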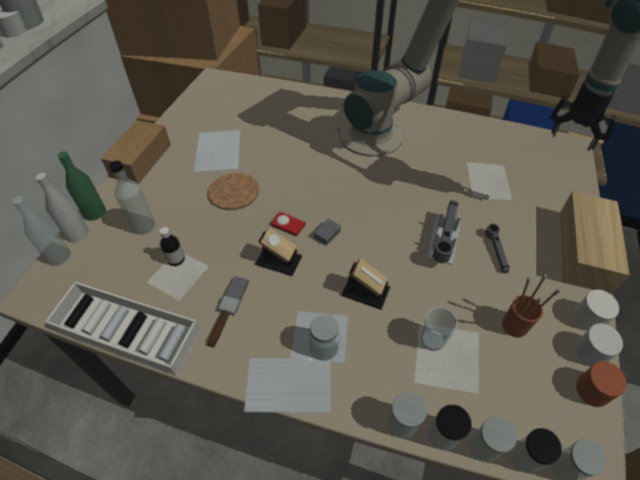

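View pics/top0.png

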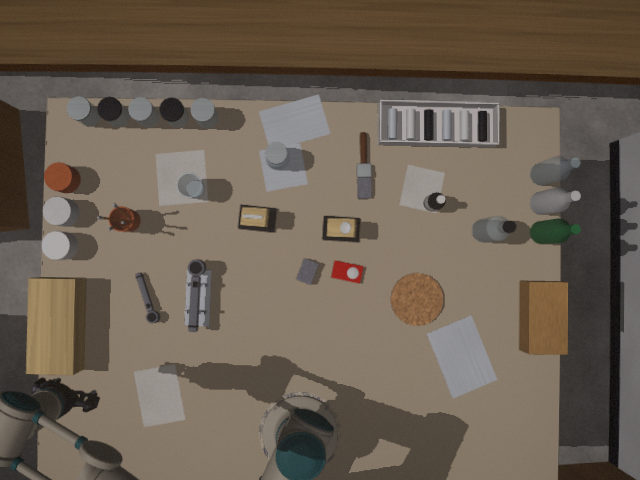

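The top view shows the lamp in its rest at about (196,295), with its head up at (197,267). The loose, smaller lamp at (147,297) is the look-alike. The round-cameo plaque on a rest is at (340,229), and the flat red one at (348,272) is not meant. The bar plaque is at (257,217) and the trivet at (417,299).

```bash
cat >> h.py <<'E'
def state():
    s=manip.get_state(); q=s['ee_rot']; return s,np.array(s['position']),R.from_quat([q[1],q[2],q[3],q[0]])
def go(p,Rt):
    """print shift and rotvec (tool axes) to target TCP pose"""
    s,p0,R0=state(); d=R0.inv().apply(np.array(p)-p0); w=np.degrees((R0.inv()*Rt).as_rotvec())
    print('shift mm',np.round(d*1e3,1),'rot deg',np.round(w,2),'rows>=',round(max(np.linalg.norm(d)/.0417,np.linalg.norm(w)/7.16),1)); return d,w
def tri(obs):
    A=[];b=[]
    for n,uv,c in obs:
        K,d,Rm,t=c or cam(n); u=cv2.undistortPoints(np.array(uv,float).reshape(1,1,2),K,d)[0,0]
        r=Rm.T@np.r_[u,1]; r/=np.linalg.norm(r); M=np.eye(3)-np.outer(r,r); A.append(M); b.append(M@(-Rm.T@t))
    x=np.linalg.lstsq(np.vstack(A),np.hstack(b),rcond=None)[0]
    return x,[np.linalg.norm(M@x-bb) for M,bb in zip(A,b)]
E
python3 - <<'E'
from h import *
print(manip.tips_ahead)
print('head',onz('top',[[197,267]],.071)); print('lamp tail',onz('top',[[194,329]],.069))
print('small lamp',onz('top',[[139,276],[152,318]],.02))
for n in ['top']:
  for m in manip.masks_of('lamp',n) if manip.get_image(n) is not None else []:
    ys,xs=np.nonzero(m['pixels']); c=np.c_[xs,ys].mean(0); print('lampmask',round(m['p'],2),c,cv2.minAreaRect(np.c_[xs,ys].astype(np.float32)),onz(n,[c],.06))
  for m in manip.masks_of('trivet',n)[:1]:
    ys,xs=np.nonzero(m['pixels']); c=np.c_[xs,ys].mean(0); print('trivet',c,onz(n,[c],.01))
print('cameo tri',tri([('top',[345.5,228],None),('scene',[275,240.5],None)]))
print('red',onz('top',[[348,272]],.014), 'sponge',onz('top',[[308,271]],.02),'bar',onz('top',[[257,217]],.07))
K,d,Rm,t=cam('wrist'); s,p,R0=state(); o=-Rm.T@t
print('wristcam in tool',R0.inv().apply(o-p),R0.inv().apply(Rm[2]),K[0,0],R0.as_matrix())
E
```

```text
0.025
head [[0.465537   0.28832569 0.071     ]]
lamp tail [[0.29679646 0.29359918 0.069     ]]
small lamp [[0.43660934 0.45967738 0.02      ]
 [0.31953464 0.42049575 0.02      ]]
lampmask 0.74 [194.96866097 293.56125356] ((196.5, 295.5), (71.0, 15.0), 90.0) [[0.39253788 0.2942743  0.06      ]]
lampmask 0.74 [146.73755656 299.53167421] ((146.09999084472656, 297.300048828125), (53.75871658325195, 13.914020538330078), 71.56504821777344) [[0.37401829 0.42645891 0.06      ]]
trivet [416.27658603 299.02327704] [[ 0.38233031 -0.32415288  0.01      ]]
cameo tri (array([ 0.57740318, -0.11353717,  0.077191  ]), [np.float64(0.0012771803002220665), np.float64(0.0012771803002220854)])
red [[ 0.45654496 -0.12844245  0.014     ]] sponge [[ 0.45793786 -0.01523598  0.02      ]] bar [[0.60455765 0.12734597 0.07      ]]
wristcam in tool [-0.00057929 -0.07395634 -0.11688654] [0.00142847 0.28779887 0.95768981] 397.8480007071805 [[ 2.97301625e-01  9.54783610e-01  3.10363253e-05]
 [ 9.54783607e-01 -2.97301627e-01  8.11563764e-05]
 [ 8.67139281e-05  5.50505202e-06 -9.99999996e-01]]
```

Head to tail measures 169 mm against an expected 175 mm, so the lamp in the rest is the one meant. The loose one measures about 123 mm. Next I move the wrist over the lamp.

```bash
python3 - <<'E'
from h import *
y=np.radians(-1.8)
def tool(yaw): # tool y along yaw dir, z down
    c,s=np.cos(yaw),np.sin(yaw); return R.from_matrix(np.array([[-s,c,0],[c,s,0],[0,0,-1]]).T if False else np.column_stack([[-s,c,0],[c,s,0],[0,0,-1]]))
go([.376,.291,.235],tool(y))
E
```

```text
shift mm [-185.4  272.5   21.3] rot deg [  0.   -0.  -15.5] rows>= 7.9
```

Request:
send_rows([
  {"linear": [-0.0185, 0.02725, 0.002], "delta_rot": [0, 0, 0]},
  {"linear": [-0.0185, 0.02725, 0.002], "delta_rot": [0, 0, 0]},
  {"linear": [-0.0185, 0.02725, 0.002], "delta_rot": [0, 0, 0]},
  {"linear": [-0.0185, 0.02725, 0.002], "delta_rot": [0, 0, 0]},
  {"linear": [-0.0185, 0.02725, 0.002], "delta_rot": [0, 0, 0]},
  {"linear": [-0.0185, 0.02725, 0.002], "delta_rot": [0, 0, 0]},
  {"linear": [-0.0185, 0.02725, 0.002], "delta_rot": [0, 0, 0]},
  {"linear": [-0.0185, 0.02725, 0.002], "delta_rot": [0, 0, -5]},
  {"linear": [-0.025, 0.038, 0.002], "delta_rot": [0, 0, -5]},
  {"linear": [-0.0155, 0.0185, 0.003], "delta_rot": [0, 0, -5]},
  {"linear": [0, 0, 0]},
])

```text
$.plan[0]: bad value
```

```bash
python3 - <<'E'
from h import *
s,p,R0=state(); print(p,R0.as_matrix().round(3),s['clock'],s['width'])
shot('wrist','pics/w1.png'); 
for th in('lamp','lamp_rest'):
  for m in manip.masks_of(th,'wrist'): print(th,m['p'],m['extent'])
Y=np.radians(-1.8); d=np.array([np.cos(Y),np.sin(Y),0]); o=np.array([.376,.291,.069])
print('pred head, origin, tail',proj('wrist',[o+.09*d,o,o-.085*d]).round())
E
```

```text
[0.17093072 0.54903074 0.25632432] [[ 0.297  0.955  0.   ]
 [ 0.955 -0.297  0.   ]
 [ 0.     0.    -1.   ]] 0.95 0.08543317404790714
lamp 0.95 [230.4, 353.9, 322.8, 433.6]
pred head, origin, tail [[174. 538.]
 [140. 479.]
 [103. 413.]]
```

View pics/w1.png

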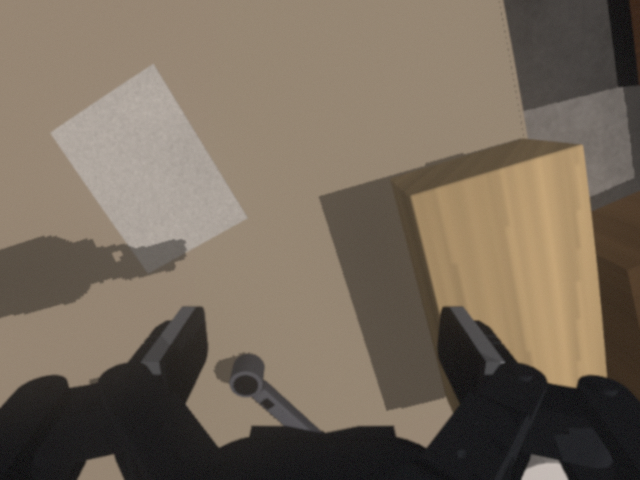

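My rows were refused because they left out "fingers". Picture w1 (view 3) is therefore still from the start pose: table, wooden block and the small lamp at (270,390). I resend with fingers included and the target moved forward so the head clears the gripper.

Request:
send_rows([
  {"linear": [-0.018, 0.034, 0.0], "delta_rot": [0, 0, 0], "fingers": 0.085},
  {"linear": [-0.018, 0.034, 0.0], "delta_rot": [0, 0, 0], "fingers": 0.085},
  {"linear": [-0.018, 0.034, 0.0], "delta_rot": [0, 0, 0], "fingers": 0.085},
  {"linear": [-0.018, 0.034, 0.0], "delta_rot": [0, 0, 0], "fingers": 0.085},
  {"linear": [-0.018, 0.034, 0.0], "delta_rot": [0, 0, 0], "fingers": 0.085},
  {"linear": [-0.018, 0.034, 0.0], "delta_rot": [0, 0, 0], "fingers": 0.085},
  {"linear": [-0.018, 0.034, 0.0], "delta_rot": [0, 0, 0], "fingers": 0.085},
  {"linear": [-0.018, 0.034, 0.0], "delta_rot": [0, 0, -5], "fingers": 0.085},
  {"linear": [-0.018, 0.034, 0.0], "delta_rot": [0, 0, -5], "fingers": 0.085},
  {"linear": [0, 0.02, 0], "delta_rot": [0, 0, -5], "fingers": 0.085},
  {"linear": [0, 0, 0], "delta_rot": [0, 0, 0], "fingers": 0.085},
])

```text
clock: 2.02
position: [0.4481, 0.2962, 0.2556]
ee_rot: [-0.0, 0.714, 0.7, 0.003]
contact_force: [0.5, 0.4, -0.0]
width: 0.0849
```

```bash
cat > look.py <<'E'
from h import *
s,p,R0=state(); print(p,R0.as_matrix().round(3),s['clock'],s['width'])
shot('wrist','pics/w2.png'); 
for th in('lamp','lamp_rest'):
  for m in manip.masks_of(th,'wrist'):
    print(th,m['p'],m['extent'])
    if th=='lamp':
      M=m['pixels']
      for v in range(0,480,20):
        x=np.nonzero(M[v])[0]
        if len(x): print(v,x.min(),x.max(),end=' | ')
Y=np.radians(-1.8); d=np.array([np.cos(Y),np.sin(Y),0]); o=np.array([.376,.291,.069])
print('pred head, origin, tail',proj('wrist',[o+.09*d,o,o-.085*d]).round())
E
python3 look.py
```

```text
[0.44812585 0.29618279 0.25560365] [[ 0.02   1.     0.004]
 [ 1.    -0.02   0.005]
 [ 0.005  0.004 -1.   ]] 2.0167 0.08487225733829805
lamp 0.72 [439.8, 28.8, 511.4, 198.4]
40 445 488 | 60 440 489 | 80 460 486 | 100 465 492 | 120 471 496 | 140 476 500 | 160 480 505 | 180 485 510 | lamp 0.68 [290.2, 0.0, 346.4, 264.7]
0 304 336 | 20 303 336 | 40 303 336 | 60 302 335 | 80 302 335 | 100 302 334 | 120 302 333 | 140 302 333 | 160 302 332 | 180 302 332 | 200 302 332 | 220 293 342 | 240 289 344 | 260 304 328 | lamp_rest 0.56 [276.0, 27.9, 359.1, 210.2]
pred head, origin, tail [[310. 246.]
 [310. 129.]
 [311.   3.]]
```

View pics/w2.png

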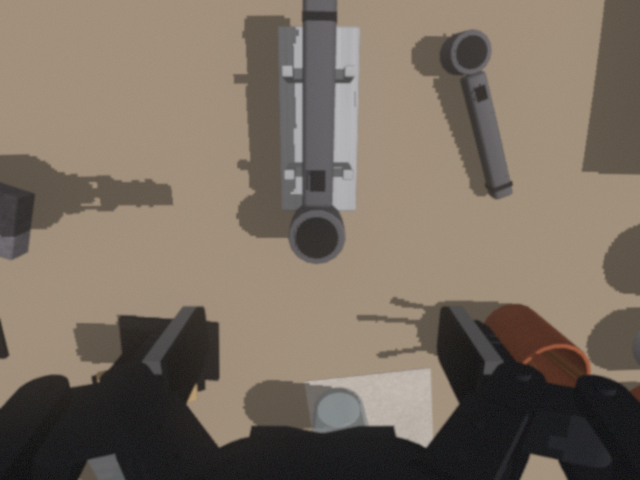

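View 4 shows the big lamp with head at (317,234), handle centreline from (319,40) to (317,190), fork tops near (318,73) and (318,174), and the small lamp at (480,110).

```bash
python3 - <<'E'
from h import *
c=cam('wrist')
h=onz('wrist',[[316.5,234]],.071,c)[0]; a=onz('wrist',[[319.5,40],[317,180]],.069,c)
print(h,a); f=onz('wrist',[[318.5,73],[318.5,174.5]],.062,c); print('forks',f,f.mean(0),np.linalg.norm(f[1]-f[0]))
print('radius chk',onz('wrist',[[290,236],[344,236]],.071,c))
Y=np.arctan2(h[1]-a[0,1],h[0]-a[0,0]); print(np.degrees(Y))
d=np.array([np.cos(Y),np.sin(Y),0]); o=h-.09*d; print('origin',o)
E
```

```text
[0.45588015 0.29380008 0.071     ] [[0.31499431 0.29911273 0.069     ]
 [0.41359254 0.2951459  0.069     ]]
forks [[0.33615916 0.29793795 0.062     ]
 [0.41035241 0.29633917 0.062     ]] [0.37325578 0.29713856 0.062     ] 0.07421047273718241
radius chk [[0.45708461 0.27285564 0.071     ]
 [0.45797489 0.31546833 0.071     ]]
-2.1595347954027435
origin [0.36594407 0.29719147 0.071     ]
```

```bash
python3 - <<'E'
from h import *
im=cv2.imread('pics/w2.png'); x0,y0,k=250,0,3
big=cv2.resize(im[y0:y0+280,x0:x0+140],None,fx=k,fy=k,interpolation=cv2.INTER_CUBIC); big=cv2.convertScaleAbs(big,alpha=1.8)
c=cam('wrist'); 
def dr(P,col):
    q=(proj('wrist',P,c)-[x0,y0]+.5)*k; cv2.polylines(big,[np.round(q).astype(int)],True,col,1)
def pose(o,yaw):
    Rz=R.from_euler('z',yaw,degrees=True); return lambda P:Rz.apply(np.array(P,float))+o
L=pose([.369,.2971,.045],-2.16); t=np.linspace(0,6.283,60)
for z in(-.014,.026): dr(L(np.c_[.09+.023*np.cos(t),.023*np.sin(t),0*t+z]),(0,255,0))
dr(L([[-.085,-.012,.024],[.067,-.012,.024],[.067,.012,.024],[-.085,.012,.024]]),(0,255,0))
F=pose([.375,.2971,0],-2.16)
for x in(-.038,.038):
  for s in(-1,1): dr(F([[x-.004,s*.019,.062],[x+.004,s*.019,.062],[x+.004,s*.027,.062],[x-.004,s*.027,.062]]),(0,0,255))
dr(F([[-.08,-.035,.004],[.08,-.035,.004],[.08,.035,.004],[-.08,.035,.004]]),(0,0,255))
cv2.imwrite('pics/c1.png',big[:600] if 0 else cv2.resize(big,None,fx=.7,fy=.7,interpolation=cv2.INTER_AREA))
E
```

```text
(no output)
```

View pics/c1.png

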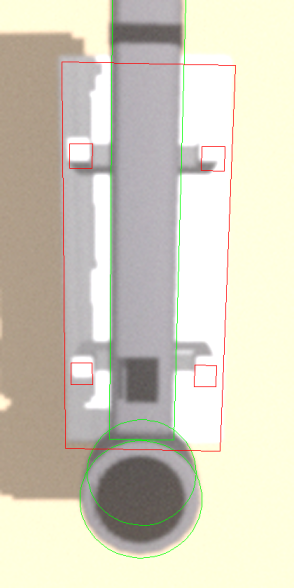

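The overlay (view 5) puts the lamp origin at about (0.3685, 0.297), yaw about -2.2°, and the rest at about x 0.372. The size fits the lamp meant (head 46 mm). I now align above the grip point.

```bash
cat >> h.py <<'E'
def tool(yaw):
    a=np.radians(yaw); c,s=np.cos(a),np.sin(a); return R.from_matrix(np.column_stack([[-s,c,0],[c,s,0],[0,0,-1.]]))
E
python3 -c "
from h import *
go([.3685,.297,.1],tool(-2.2))"
```

```text
shift mm [ -2.8 -74.6 155.4] rot deg [-0.05 -0.25  1.08] rows>= 4.1
```

Request:
send_rows([
  {"linear": [-0.001, -0.038, 0.0], "delta_rot": [0, -0.1, 0.5], "fingers": 0.085},
  {"linear": [-0.001, -0.036, 0.03], "delta_rot": [0, -0.1, 0.5], "fingers": 0.085},
  {"linear": [0, 0, 0.04], "delta_rot": [0, 0, 0], "fingers": 0.085},
  {"linear": [0, 0, 0.04], "delta_rot": [0, 0, 0], "fingers": 0.085},
  {"linear": [0, 0, 0.04], "delta_rot": [0, 0, 0], "fingers": 0.085},
  {"linear": [0, 0, 0.0], "delta_rot": [0, 0, 0], "fingers": 0.085},
])

```text
clock: 2.67
position: [0.3615, 0.3042, 0.1068]
ee_rot: [-0.002, 0.719, 0.695, 0.005]
contact_force: [-0.5, -1.6, -0.2]
width: 0.0849
```

```bash
python3 -c "
from h import *
go([.3685,.297,.0625],tool(-2.2))"
```

```text
shift mm [-7.3  7.  44.3] rot deg [ 0.28 -0.54  0.21] rows>= 1.1
```

Request:
send_rows([
  {"linear": [-0.007, 0.007, 0.0], "delta_rot": [0.3, -0.5, 0.2], "fingers": 0.085},
  {"linear": [0, 0, 0.022], "delta_rot": [0, 0, 0], "fingers": 0.085},
  {"linear": [0, 0, 0.02], "delta_rot": [0, 0, 0], "fingers": 0.085},
  {"linear": [0, 0, 0.0], "delta_rot": [0, 0, 0], "fingers": 0.085},
])

```text
clock: 3.0
position: [0.3693, 0.3001, 0.0697]
ee_rot: [0.001, 0.719, 0.695, 0.003]
contact_force: [0.7, -1.0, 0.6]
width: 0.0852
```

```bash
python3 -c "
from h import *
go([.3685,.297,.0625],tool(-2.2))"
```

```text
shift mm [-3.1 -0.7  7.2] rot deg [ 0.26 -0.19  0.27] rows>= 0.2
```

Request:
send_rows([
  {"linear": [-0.003, -0.0005, 0.007], "delta_rot": [0.3, -0.2, 0.2], "fingers": 0.085},
  {"linear": [0, 0, 0], "delta_rot": [0, 0, 0], "fingers": 0.085},
  {"linear": [0, 0, 0.0], "delta_rot": [0, 0, 0], "fingers": 0.032},
  {"linear": [0, 0, 0], "delta_rot": [0, 0, 0], "fingers": 0.032},
  {"linear": [0, 0, 0], "delta_rot": [0, 0, 0], "fingers": 0.032},
  {"linear": [0, 0, 0], "delta_rot": [0, 0, 0], "fingers": 0.032},
], force=50)

```text
clock: 3.5
position: [0.3748, 0.3001, 0.0709]
ee_rot: [0.002, 0.72, 0.694, 0.007]
contact_force: [0.9, -0.5, -0.4]
width: 0.038
```

```bash
python3 -c "
from h import *
go([.3685,.297,.0625],tool(-2.2))"
```

```text
shift mm [-3.4 -6.3  8.3] rot deg [ 0.67 -0.41  0.03] rows>= 0.3
```

```bash
python3 -c "
from h import *
for i in range(5):
    s,p,R0=state(); print(round(s['clock'],3),p.round(4),np.abs(s['qd']).max().round(3)); manip.get_image('top')
print(s['effort'].round(2), s['contact_force'],s['width'])
go([.3685,.297,.0625],tool(-2.2))"
```

```text
3.5 [0.3748 0.3001 0.0709] 0.013
3.55 [0.3749 0.3    0.0709] 0.015
3.6 [0.3746 0.2998 0.0707] 0.009
3.65 [0.3745 0.2998 0.0705] 0.005
3.7 [0.3743 0.2998 0.0703] 0.004
[  0.25 -36.46 -17.02   0.15  -0.11   0.  ] [-0.52254098 -0.48280959 -0.02485937] 0.03217566096050278
shift mm [-3.  -5.7  7.6] rot deg [ 0.59 -0.35  0.04] rows>= 0.2
```

Request:
send_rows([
  {"linear": [-0.003, -0.006, 0.0075], "delta_rot": [0.6, -0.3, 0], "fingers": 0.032},
])

```text
clock: 3.83
position: [0.3698, 0.298, 0.0634]
ee_rot: [0.0, 0.72, 0.694, 0.002]
contact_force: [0.4, 0.2, -0.1]
width: 0.032
```

```bash
cat >> h.py <<'E'
def settle(p,Rt,n=3):
    for i in range(n): manip.get_image('top')
    s=state()[0]; print('t',round(s['clock'],2),'w',round(s['width'],4),'F',np.round(s['contact_force'],1)); return go(p,Rt)
E
python3 -c "
from h import *
go([.3685,.297,.0625],tool(-2.2))
settle([.3685,.297,.0625],tool(-2.2))"
```

```text
shift mm [-1.  -1.2  0.9] rot deg [ 0.18 -0.18  0.03] rows>= 0.0
t 3.98 w 0.032 F [ 0.6  0.4 -0.3]
shift mm [ 0.5  1.5 -0.8] rot deg [-0.16  0.03  0.03] rows>= 0.0
```

Request:
send_rows([
  {"linear": [0, 0.001, 0], "delta_rot": [0, 0, 0], "fingers": 0.015},
], force=60)

```text
clock: 4.07
position: [0.3676, 0.2965, 0.0616]
ee_rot: [-0.001, 0.72, 0.694, -0.001]
contact_force: [-2.8, -0.3, 10.7]
width: 0.0236
```

```bash
python3 -c "
from h import *
settle([.3685,.297,.0625],tool(-2.2),6); print(state()[1],np.round(manip.get_state()['moment'],2))"
```

```text
t 4.37 w 0.0234 F [-1.3 -0.3  2.9]
shift mm [ 0.5  0.8 -0.8] rot deg [-0.19  0.03  0.02] rows>= 0.0
[0.36768009 0.2965099  0.06167692] [ 0.08  0.39 -0.03]
```

Gripped: width is 23.4 mm on the 24 mm handle. I now lift straight up.

Request:
send_rows([
  {"linear": [0, 0, -0.01], "delta_rot": [0, 0, 0], "fingers": 0.015},
  {"linear": [0, 0, -0.02], "delta_rot": [0, 0, 0], "fingers": 0.015},
  {"linear": [0, 0, -0.03], "delta_rot": [0, 0, 0], "fingers": 0.015},
  {"linear": [0, 0, -0.035], "delta_rot": [0, 0, 0], "fingers": 0.015},
  {"linear": [0, 0, -0.035], "delta_rot": [0, 0, 0], "fingers": 0.015},
  {"linear": [0, 0, -0.035], "delta_rot": [0, 0, 0], "fingers": 0.015},
  {"linear": [0, 0, -0.035], "delta_rot": [0, 0, 0], "fingers": 0.015},
  {"linear": [-0.015, 0.008, -0.01], "delta_rot": [0, 0, 0], "fingers": 0.015},
])

```text
clock: 5.03
position: [0.3734, 0.2807, 0.2733]
ee_rot: [-0.003, 0.719, 0.695, -0.009]
contact_force: [1.6, 1.2, -2.2]
width: 0.0231
```

```bash
python3 -c "
from h import *
settle([.58,-.11,.28],tool(-2.2),1)"
```

```text
t 5.08 w 0.0235 F [ 1.3 -2.5 -1.5]
shift mm [-379.3  218.4   -4. ] rot deg [-0.7   0.79  0.12] rows>= 10.5
```

Request:
send_rows([
  {"linear": [-0.025, 0.014, 0], "delta_rot": [0, 0, 0], "fingers": 0.015},
  {"linear": [-0.035, 0.02, 0], "delta_rot": [-0.3, 0.4, 0], "fingers": 0.015},
  {"linear": [-0.035, 0.02, 0], "delta_rot": [-0.3, 0.4, 0], "fingers": 0.015},
  {"linear": [-0.035, 0.02, 0], "delta_rot": [0, 0, 0], "fingers": 0.015},
  {"linear": [-0.035, 0.02, 0], "delta_rot": [0, 0, 0], "fingers": 0.015},
  {"linear": [-0.035, 0.02, 0], "delta_rot": [0, 0, 0], "fingers": 0.015},
  {"linear": [-0.035, 0.02, 0], "delta_rot": [0, 0, 0], "fingers": 0.015},
  {"linear": [-0.035, 0.02, 0], "delta_rot": [0, 0, 0], "fingers": 0.015},
  {"linear": [-0.035, 0.02, 0], "delta_rot": [0, 0, 0], "fingers": 0.015},
  {"linear": [-0.035, 0.02, 0], "delta_rot": [0, 0, 0], "fingers": 0.015},
  {"linear": [-0.025, 0.014, 0], "delta_rot": [0, 0, 0], "fingers": 0.015},
  {"linear": [-0.01, 0.006, 0], "delta_rot": [0, 0, 0], "fingers": 0.015},
])

```text
clock: 6.08
position: [0.5802, -0.1199, 0.2589]
ee_rot: [-0.006, 0.718, 0.696, -0.002]
contact_force: [0.7, -0.3, -1.8]
width: 0.0233
```

```bash
python3 - <<'E'
from h import *
settle([.58,-.11,.28],tool(-2.2),4)
import json
s,p,R0=state(); c=cam('wrist'); shot('wrist','pics/w3.png'); np.savez('w3.npz',*c)
for th in('round_plaque','cameo','round_rest'):
  for m in manip.find_in(th,'wrist'): print(th,round(m['p'],2),m['extent'])
print(proj('wrist',[[.577,-.113,.086]],c)); cv2.imwrite('pics/w3v.png',cv2.convertScaleAbs(cv2.imread('pics/w3.png'),alpha=1.5))
E
```

```text
t 6.28 w 0.0231 F [ 0.6  1.2 -1.9]
shift mm [  5.    1.6 -20.2] rot deg [-0.75 -0.46  0.51] rows>= 0.5
round_plaque 0.95 [361.3, 187.0, 382.6, 247.6]
round_plaque 0.62 [247.6, 32.6, 355.6, 110.1]
cameo 0.89 [250.9, 30.1, 354.6, 107.9]
cameo 0.6 [363.6, 183.8, 380.1, 247.5]
round_rest 0.69 [271.2, 167.7, 387.1, 246.2]
[[322.64744721 223.05612499]]
```

View pics/w3v.png

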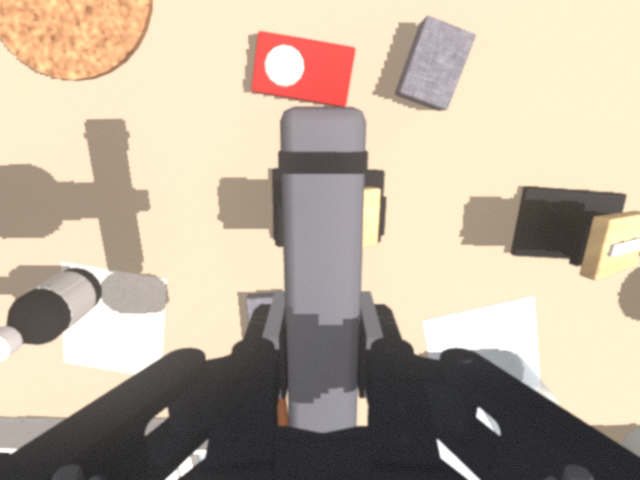

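View 6: the held handle hides the plaque, and only its edge at (370,215) and the rest at (275–385, 170–245) show. I shift sideways for a free view.

Request:
send_rows([
  {"linear": [0.025, 0, -0.01], "delta_rot": [-0.3, -0.2, 0.2], "fingers": 0.015},
  {"linear": [0.035, 0, -0.01], "delta_rot": [-0.3, -0.2, 0.2], "fingers": 0.015},
  {"linear": [0.02, 0.0, 0], "delta_rot": [0, 0, 0], "fingers": 0.015},
])

```text
clock: 6.73
position: [0.5797, -0.0333, 0.2822]
ee_rot: [0.001, 0.72, 0.694, -0.001]
contact_force: [0.1, -0.6, -1.1]
width: 0.0232
```

```bash
python3 - <<'E'
from h import *
settle([.58,-.03,.28],tool(-2.2),4)
s,p,R0=state(); c=cam('wrist'); shot('wrist','pics/w4.png'); np.savez('w4.npz',*c)
for th in('round_plaque','cameo','round_rest'):
  for m in manip.find_in(th,'wrist'): print(th,round(m['p'],2),m['extent'])
q=proj('wrist',[[.577,-.113,.086]],c)[0]; print(q)
im=cv2.imread('pics/w4.png'); x0,y0=[int(v) for v in np.clip(q-[80,60],0,None)]; print(x0,y0)
cv2.imwrite('pics/w4v.png',cv2.convertScaleAbs(cv2.resize(im[y0:y0+120,x0:x0+160],None,fx=5,fy=5,interpolation=cv2.INTER_CUBIC),alpha=1.4))
E
```

```text
t 6.93 w 0.0232 F [-0.2 -0.1 -1.4]
shift mm [5.5 0.6 0.4] rot deg [-0.12  0.31  0.12] rows>= 0.1
round_plaque 0.98 [188.9, 182.2, 284.5, 251.3]
round_plaque 0.56 [169.9, 37.0, 268.8, 111.7]
round_plaque 0.46 [413.4, 339.5, 483.0, 450.3]
cameo 0.94 [170.8, 33.8, 269.5, 108.9]
cameo 0.84 [192.9, 178.3, 285.4, 252.8]
round_rest 0.85 [182.5, 164.3, 281.5, 240.1]
[227.39594666 216.34210849]
147 156
```

View pics/w4v.png

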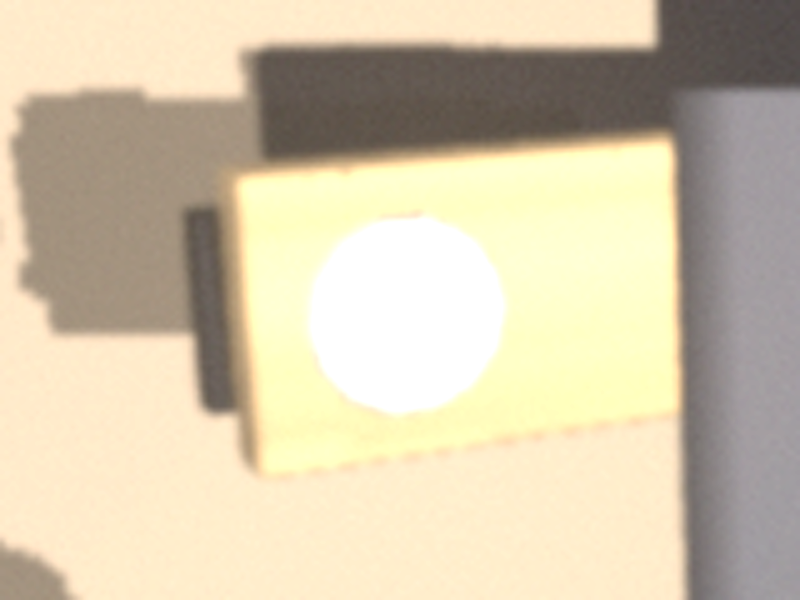

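View 7 confirms the round white cameo on the unpainted plaque on its black rest: cameo at image (228,218), upper-end corners at (194,190) and (199,250). This is the one meant.

```bash
python3 - <<'E'
from h import *
from scipy.optimize import least_squares
z=np.load('w4.npz'); c=tuple(z[k] for k in z.files)
f=lambda u,v:(147+u/5-.4,156+v/5-.4)
obs=np.array([f(407,314),f(235,172),f(262,472)])
# plaque x=up slope; yaw = heading of x
def pose(v,al=32):
    a=np.radians(v[2]); b=np.radians(al); x=np.array([np.cos(a)*np.cos(b),np.sin(a)*np.cos(b),np.sin(b)]); y=np.array([-np.sin(a),np.cos(a),0]); return np.column_stack([x,y,np.cross(x,y)])
M=np.array([[.016,0,.018],[.042,.025,.014],[.042,-.025,.014]])
def pred(v,P): return proj('w',P@pose(v).T+[v[0],v[1],v[3]],c)
best=None
for hold in (1,0):
  fun=lambda v:((pred(v,M)-obs)*[[2],[1],[1]]).ravel().tolist()+[(v[3]-.062)*(2e4 if hold else 200)]
  # corner order: +y side?
  r=least_squares(fun,[.577,-.1,-90,.062],x_scale=[.01,.01,5,.01]); print(r.x,r.cost,np.round(r.fun,1))
  v=r.x; print('cameo',pose(v)@M[0]+[v[0],v[1],v[3]]); print('low corners crop',(pred(v,np.array([[-.042,.025,.014],[-.042,-.025,.014]]))-[147,156]+.4)*5)
  if hold: np.save('plq.npy',v)
s=manip.get_image('scene');
for n,uv in(('top',[345.5,228]),('scene',[275,240.5])): print(n,uv,proj(n,[pose(v)@M[0]+[v[0],v[1],v[3]]]))
E
```

```text
[ 5.82398217e-01 -1.32470690e-01 -2.51551383e+02  6.19827810e-02] 2236.0864863103866 [-38.1   7.   26.3  -5.2  47.   -6.7  -0.3]
cameo [ 0.58112284 -0.12864759  0.08572635]
low corners crop [[ 69.5715501  247.193665  ]
 [191.27818517 495.20450958]]
[ 6.00722554e-01 -1.54626916e-01 -2.51231917e+02 -1.61263039e-02] 1990.7619474598728 [-34.6   5.6  25.7   1.7  41.3 -11.9 -15.6]
cameo [ 0.59942588 -0.15081099  0.00761727]
low corners crop [[122.3158087  260.83646242]
 [221.84612707 463.4900314 ]]
top [345.5, 228] [[356.26701477 221.77505712]]
scene [275, 240.5] [[260.14226748 260.3915253 ]]
```

```bash
cat >> h.py <<'E'
def ppose(v,al=32):
    a=np.radians(v[2]); b=np.radians(al); x=np.array([np.cos(a)*np.cos(b),np.sin(a)*np.cos(b),np.sin(b)]); y=np.array([-np.sin(a),np.cos(a),0]); return np.column_stack([x,y,np.cross(x,y)])
E
python3 - <<'E'
from h import *
from scipy.optimize import least_squares
z=np.load('w4.npz'); c=tuple(z[k] for k in z.files)
f=lambda u,v:(147+u/5-.4,156+v/5-.4)
obs=np.array([f(407,314),f(235,172),f(262,472)])
M=np.array([[.016,0,.018],[.042,-.025,.014],[.042,.025,.014]])
for hold in (1,0):
  pred=lambda v,P: proj('w',P@ppose(v).T+[v[0],v[1],v[3]],c)
  r=least_squares(lambda v:((pred(v,M)-obs)*[[2],[1],[1]]).ravel().tolist()+[(v[3]-.062)*(2e4 if hold else 200)],[.577,-.1,-90,.062],x_scale=[.01,.01,5,.01]); v=r.x
  C=ppose(v)@M[0]+[v[0],v[1],v[3]]; print(v,r.cost,np.round(r.fun,1),'cameo',C); print('low corners crop',(pred(v,np.array([[-.042,-.025,.014],[-.042,.025,.014]]))-[147,156]+.4)*5)
  if hold: np.save('plq.npy',v)
  for n,uv in(('top',[345.5,228]),('scene',[275,240.5])): print(n,uv,proj(n,[C]))
E
```

```text
[ 5.78872095e-01 -1.08201701e-01 -9.27676534e+01  6.19988730e-02] 3.3196252510997075 [ 1.3 -0.3 -1.  -0.5 -1.5  1.2 -0. ] cameo [ 0.57867749 -0.11222722  0.08574245]
low corners crop [[716.4100836  130.65707609]
 [719.24241857 405.8213794 ]]
top [345.5, 228] [[344.8343056  227.53362566]]
scene [275, 240.5] [[274.50923493 238.80217707]]
[ 5.80212406e-01 -1.09854790e-01 -9.27155154e+01  5.62072494e-02] 2.0257209578724606 [ 0.8 -0.3 -0.5  0.  -1.1  0.6 -1.2] cameo [ 0.58002147 -0.11388049  0.07995082]
low corners crop [[710.09791384 133.44385308]
 [713.37082959 404.03543194]]
top [345.5, 228] [[345.27694249 227.15171444]]
scene [275, 240.5] [[273.8757582  240.53717567]]
```

```bash
cat >> h.py <<'E'
def hold(dist,off=(0,.0908,.0307)):
    v=np.load('plq.npy'); P=ppose(v); C=P@[.016,0,.018]+[v[0],v[1],v[3]]; n=P[:,2]; Y=P[:,1]
    Rt=R.from_matrix(np.column_stack([np.cross(Y,-n),Y,-n])); return C+dist*n-Rt.apply(off),Rt
E
python3 - <<'E'
from h import *
for d in(.13,.045):
    t=hold(d); print(t[0],t[1].as_matrix().round(3)); go(*t)
E
```

```text
[ 0.49209534 -0.02278417  0.22202378] [[ 0.041  0.999 -0.026]
 [ 0.847 -0.048 -0.529]
 [-0.53   0.    -0.848]]
shift mm [ 11.4 -87.8  57.9] rot deg [ -0.04 -31.73   0.51] rows>= 4.4
[ 0.48992039 -0.06777477  0.14993969] [[ 0.041  0.999 -0.026]
 [ 0.847 -0.048 -0.529]
 [-0.53   0.    -0.848]]
shift mm [-33.3 -87.9 130.2] rot deg [ -0.04 -31.73   0.51] rows>= 4.4
```

Request:
send_rows([
  {"linear": [0, -0.015, 0], "delta_rot": [0, -3, 0], "fingers": 0.015},
  {"linear": [0, -0.015, 0], "delta_rot": [0, -5.5, 0], "fingers": 0.015},
  {"linear": [0, -0.015, 0], "delta_rot": [0, -6, 0.2], "fingers": 0.015},
  {"linear": [0, -0.015, 0], "delta_rot": [0, -6, 0.2], "fingers": 0.015},
  {"linear": [0, -0.015, 0], "delta_rot": [0, -6, 0.1], "fingers": 0.015},
  {"linear": [0, -0.013, 0], "delta_rot": [0, -5, 0], "fingers": 0.015},
])

```text
clock: 7.68
position: [0.4933, -0.0426, 0.2812]
ee_rot: [0.198, 0.701, 0.654, -0.203]
contact_force: [-0.2, 1.6, -2.4]
width: 0.0237
```

```bash
python3 - <<'E'
from h import *
settle(*hold(.13)); print(state()[1],state()[0]['qpos'])
E
```

```text
t 7.83 w 0.0232 F [ 0.7 -0.4 -2.6]
shift mm [46.8 -3.  38.7] rot deg [-0.08  0.65 -0.93] rows>= 1.5
[ 0.49348316 -0.04139844  0.27987208] [ 0.14109963  0.21641314  1.66466045 -0.56613732  1.41123607 -1.22906749]
```

Request:
send_rows([
  {"linear": [0.02, -0.001, 0.01], "delta_rot": [0, 0.2, -0.3], "fingers": 0.015},
  {"linear": [0.025, -0.002, 0.03], "delta_rot": [0, 0.2, -0.3], "fingers": 0.015},
  {"linear": [0.002, 0, 0.03], "delta_rot": [0, 0.2, -0.3], "fingers": 0.015},
  {"linear": [0, 0, 0.02], "delta_rot": [0, 0, 0], "fingers": 0.015},
])

```text
clock: 8.17
position: [0.5019, -0.0495, 0.1819]
ee_rot: [0.194, 0.7, 0.661, -0.188]
contact_force: [-0.2, 0.0, -2.2]
width: 0.0231
```

```bash
python3 - <<'E'
from h import *
settle(*hold(.045)); print(state()[1])
sc=manip.get_image('scene'); K,d,Rm,t=cam('scene')
im=sc[:,:,::-1][170:320,200:400]; cv2.imwrite('pics/s1.png',cv2.convertScaleAbs(cv2.resize(im,None,fx=4,fy=4,interpolation=cv2.INTER_CUBIC),alpha=1.5))
E
```

```text
t 8.32 w 0.0232 F [-1.   0.6 -1.5]
shift mm [  1.4 -10.8  37.4] rot deg [ 0.89 -0.6  -0.85] rows>= 0.9
[ 0.50100958 -0.05004704  0.1827826 ]
```

View pics/s1.png

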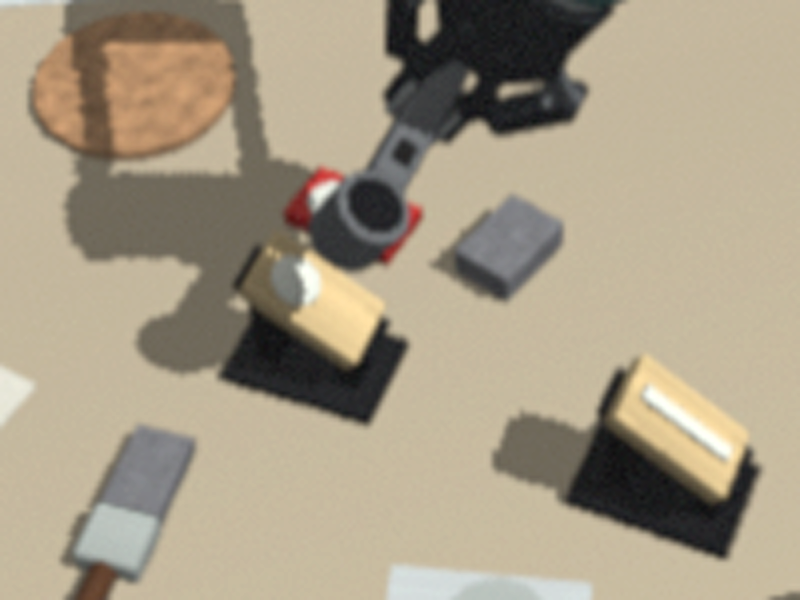

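View 8: the lamp head, crop (365,220), hangs over the plaque at crop (310,290) with clearance. I make the final approach.

Request:
send_rows([
  {"linear": [0, -0.004, 0.012], "delta_rot": [0.3, -0.2, -0.3], "fingers": 0.015},
  {"linear": [0.001, -0.004, 0.014], "delta_rot": [0.3, -0.2, -0.3], "fingers": 0.015},
  {"linear": [0, -0.003, 0.009], "delta_rot": [0.3, -0.2, -0.3], "fingers": 0.015},
])

```text
clock: 8.62
position: [0.4963, -0.067, 0.1579]
ee_rot: [0.195, 0.697, 0.662, -0.193]
contact_force: [-0.0, -0.1, -2.2]
width: 0.0232
```

```bash
cat > chk.py <<'E'
from h import *
import sys
settle(*hold(.045))
s,p,R0=state(); off=np.array([0,.0908,.0307]); t=np.linspace(0,6.283,60)
C=np.load('plq.npy'); P=ppose(C); cam0=P@[.016,0,.018]+[C[0],C[1],C[3]]
r=P.T@(p+R0.apply(off)-cam0); print('lens rel cameo (plaque axes) mm',(r*1e3).round(1),'tilt',np.degrees(np.arccos(-R0.as_matrix()[:,2]@P[:,2])).round(2))
out=[]
for n,b in(('scene',(200,170)),('top',(290,180))):
    im=manip.get_image(n)[:,:,::-1].copy(); k=6 if n=='scene' else 6
    x0,y0=(240,190) if n=='scene' else (305,205)
    w,h=(66,70)
    big=cv2.convertScaleAbs(cv2.resize(im[y0:y0+h,x0:x0+w],None,fx=k,fy=k,interpolation=cv2.INTER_CUBIC),alpha=1.6)
    def dr(Q,col):
        q=(proj(n,Q)-[x0,y0]+.5)*k; cv2.polylines(big,[np.round(q).astype(int)],True,col,1)
    for dz in(0,-.04): dr(p+R0.apply(np.c_[.023*np.cos(t),.0908+.023*np.sin(t),.0307+dz+0*t]),(0,255,0))
    dr(cam0+np.c_[.017*np.cos(t),.017*np.sin(t),0*t]@P.T,(255,0,0))
    B=P@np.array([[.042,.025,.014],[.042,-.025,.014],[-.042,-.025,.014],[-.042,.025,.014]]).T; dr(B.T+[C[0],C[1],C[3]],(0,0,255))
    out.append(big)
cv2.imwrite(sys.argv[1],np.hstack(out))
E
python3 chk.py pics/chk1.png
```

```text
t 8.77 w 0.0231 F [ 0.5  0.7 -1.4]
shift mm [ 3.  -5.9  7.2] rot deg [ 0.76 -0.12 -0.39] rows>= 0.2
lens rel cameo (plaque axes) mm [ 3.6  6.1 53.5] tilt 0.77
```

View pics/chk1.png

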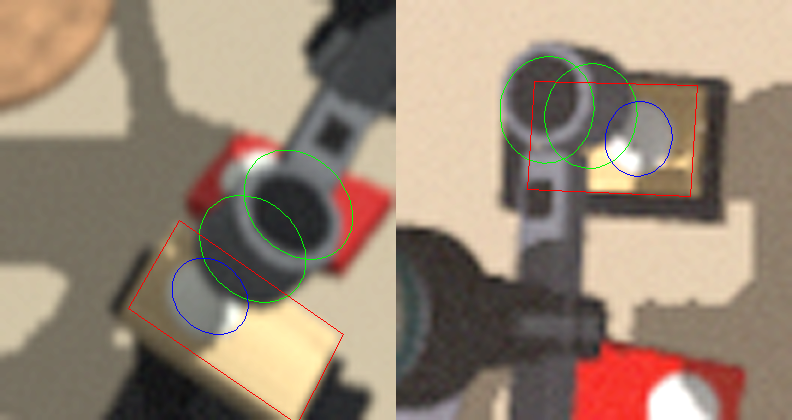

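```bash
python3 - <<'E'
from h import *
s,p,R0=state(); V=np.load('plq.npy'); P=ppose(V); cam0=P@[.016,0,.018]+V[[0,1,3]]
img={n:cv2.imread(f'pics/chk1.png') for n in('a',)}
H={}
for n,x0,y0,w in(('scene',240,190,0),('top',305,205,1)):
    im=manip.get_image(n); g=cv2.cvtColor(np.ascontiguousarray(im),cv2.COLOR_RGB2GRAY).astype(float)
    top=p+R0.apply([0,.0908,.0307-.04]); q=proj(n,[top])[0]; print(n,'pred top centre',q,'cameo',proj(n,[cam0])[0])
    xi,yi=int(q[0]),int(q[1]); print(g[yi-12:yi+12:1,xi-11:xi+12].astype(int))
E
```

```text
scene pred top centre [289.28785334 223.52405692] cameo [274.50923493 238.80217707]
[[ 82  97 102 111 120 119 121 122 123 122 106  72  64  74  75  58  34  25
   30  37  53  73  81]
 [ 66  70  75  93 103 106 112 119 122 116  90  63  69  76  63  41  26  26
   25  29  48  73  86]
 [ 57  61  63  73  79  82  94 105 110  99  71  65  78  78  58  36  28  27
   26  35  58  78 101]
 [ 52  64  74  80  88  92  95  93  86  72  61  72  80  81  70  56  39  31
   32  50  69  87 112]
 [ 50  79 102 115 131 135 131 112  75  52  62  76  81  82  79  73  63  51
   47  64  77  99 117]
 [ 61  94 131 147 156 154 145 119  75  54  66  76  81  82  82  81  78  70
   68  76  87 110 122]
 [ 79 100 132 153 146 133 121  99  75  65  71  73  76  78  82  81  81  80
   78  80  98 119 123]
 [ 91  98 112 129 114  95  85  75  65  66  69  71  73  76  78  79  82  81
   78  78 102 118 121]
 [ 93  92  90  96  86  73  61  49  46  48  50  54  59  67  73  77  80  79
   75  74  91 103 106]
 [ 86  80  79  81  72  55  39  29  29  28  29  33  40  52  65  74  77  74
   71  67  73  78  82]
 [ 71  67  76  77  58  37  26  25  23  23  26 
[... 3023 characters left out ...]
 57  55  55  55  56]
 [133 133 133 133 107  58  46  72  89  88  86  81  80  89  91  85  67  57
   56  55  57  57  62]
 [132 133 134 132 101  46  42  45  72  87  89  92  93  85  78  59  53  52
   54  54  55  72 112]
 [134 132 134 133 101  51  38  43  57  76  74  86  81  66  62  54  48  50
   56  71 100 121 154]
 [134 131 134 134 100  50  42  48  74  90  85  85  84  86  82  65  46  49
   65 108 145 153 160]
 [135 132 135 134 100  48  40  51  83  92  95  95  96  97  96  72  56  48
   65 131 152 154 156]
 [132 132 132 133 101  47  41  50  79  91  93  93  96  96  92  75  53  51
   68 129 152 151 150]
 [133 134 134 131 101  38  42  51  79  91  93  95  97  98  92  73  55  51
   65 125 146 146 145]]
```

```bash
python3 - <<'E'
from h import *
s,p,R0=state(); V=np.load('plq.npy'); P=ppose(V); cam0=P@[.016,0,.018]+V[[0,1,3]]
top=p+R0.apply([0,.0908,.0307-.04])
for nm,pr,a,b in(('head',top,[329.4,220.1],[288.4,225.3]),('cameo',cam0,[345.5,228],[275,240.5])):
    x,e=tri([('top',a,None),('scene',b,None)]); print(nm,'meas-pred mm',((x-pr)*1e3).round(1),'gap',np.round(np.array(e)*1e3,1))
# cameo precisely from start images
for n,(u,v) in(('top',(345,228)),('scene',(275,240))):
    im=cv2.imread(f'pics/{n}0.png'); g=im.min(2)[v-9:v+10,u-10:u+11].astype(int)
    m=g>0.62*g.max(); # blue channel high = white
    b=im[v-9:v+10,u-10:u+11,0].astype(float); w=np.clip(b-0.6*b.max(),0,None); ys,xs=np.mgrid[v-9:v+10,u-10:u+11]; print(n,(w*xs).sum()/w.sum(),(w*ys).sum()/w.sum())
    print(b.astype(int)[::2,::1])
E
```

```text
head meas-pred mm [ 6.  -0.1  0.5] gap [0. 0.]
cameo meas-pred mm [-1.3 -1.3 -8.6] gap [1.3 1.3]
top 345.1262753159738 227.46973503883055
[[ 98  94  93  93  93  92  91  99 101 101 102  99  97  94  91  85  87  86
   84  68  49]
 [ 94  96  93  95  97  93  93  92 101 113 116 109  98  92  92  93  94  93
   93  75  54]
 [ 98  99 100  96  98  97 115 144 154 154 156 158 154 140 114 100  96  97
   93  75  55]
 [ 99 100 100  99 102 128 151 155 157 159 160 163 167 166 157 122  97  96
   92  76  63]
 [103 103 100 100 108 141 157 158 160 161 165 169 173 177 175 146 108 101
   98  77  52]
 [107 106 105 105 105 139 156 159 160 161 163 169 174 177 167 132 107 105
  101  78  51]
 [106 104 105 105 103 116 139 155 160 160 163 166 167 162 135 109 104 104
   95  69  45]
 [101 100 101  98 100  96  98 101 124 137 139 135 122 103  99 100  99  98
   85  63  43]
 [106 107 104 104 105 104 103 104 102 102 100 102 101 101 101 100 101 102
   84  63  49]
 [ 38  35  34  38  37  36  36  40  37  37  40  46  49  49  52  51  55  63
   53  50  39]]
scene 274.0959688435493 239.50143866073768
[[ 74  79  93 102 102 101  9
[... 162 characters left out ...]
5 110 129 147 156 159 159 158 155 144 125 108 103 101 101 102
  101 102 102]
 [ 98  99 104 127 153 160 161 161 160 160 159 158 155 143 123 104 101 105
  103 103 102]
 [ 97  98 106 132 157 161 160 160 160 160 159 158 157 157 148 117 104 102
  101 103 105]
 [ 95  95  97 115 142 161 164 163 162 161 159 156 157 157 149 123 108 105
  106 103 102]
 [ 98  98  94  92 101 140 163 167 165 161 158 157 156 150 137 115 107 109
  107 107 107]
 [ 64  77  89  93  94  97 111 129 140 140 140 138 127 111 104 103 105 106
  106 108 110]
 [ 33  41  51  64  77  87  94  96  97  96  98 100 101 100 101 101 102 102
  103 105 106]
 [ 16  22  30  34  41  51  66  79  89  93  96  96  96  97  98 100 100 101
  102 101 104]]
```

Triangulating the head from both fixed cameras puts it 6 mm farther along the handle than I assumed. My first wrist shot was taken before the arm had settled. The cameo agrees in all cameras to under 1 px. I correct the lens offset to 96.8 mm.

```bash
sed -i 's/\.0908/.0968/g' h.py chk.py; python3 -c "
from h import *
go(*hold(.045))"
```

```text
shift mm [  2.8 -12.5   7.8] rot deg [ 0.87 -0.13 -0.39] rows>= 0.4
```

Request:
send_rows([
  {"linear": [0.0015, -0.006, 0.004], "delta_rot": [0.4, -0.1, -0.2], "fingers": 0.015},
  {"linear": [0.0015, -0.0065, 0.004], "delta_rot": [0.5, 0, -0.2], "fingers": 0.015},
])

```text
clock: 9.13
position: [0.4855, -0.0669, 0.1508]
ee_rot: [0.191, 0.696, 0.663, -0.198]
contact_force: [-0.6, -0.2, -2.2]
width: 0.0232
```

```bash
python3 -c "
from h import *
settle(*hold(.045),4)"
```

```text
t 9.33 w 0.023 F [-0.2 -0.2 -1.8]
shift mm [-0.  -1.4  0.8] rot deg [ 0.17 -0.05 -0.03] rows>= 0.0
```

Request:
send_rows([
  {"linear": [0, -0.001, 0.001], "delta_rot": [0.2, 0, 0], "fingers": 0.015},
])

```text
clock: 9.42
position: [0.4847, -0.0675, 0.1499]
ee_rot: [0.19, 0.696, 0.663, -0.199]
contact_force: [0.4, 1.2, -1.9]
width: 0.0232
```

```bash
python3 - <<'E'
from h import *
settle(*hold(.045),24)
for n in('top','scene'):
    im=manip.get_image(n); s,p,R0=state()
    q=proj(n,[p+R0.apply([0,.0968,-.0093])])[0]; g=cv2.cvtColor(np.ascontiguousarray(im),cv2.COLOR_RGB2GRAY).astype(float)
    x,y=np.round(q).astype(int); w=g[y-9:y+10,x-9:x+10]<(58 if n=='top' else 45); 
    k,lab,st,ce=cv2.connectedComponentsWithStats(w.astype(np.uint8)); i=lab[9,9]; print(n,'pred',q.round(1),'dark disc',ce[i]+[x-9,y-9],st[i])
settle(*hold(.045),22)
E
```

```text
t 10.62 w 0.0233 F [ 0.7  0.2 -0.8]
shift mm [-0.  -0.4 -0.2] rot deg [-0.03 -0.05 -0.03] rows>= 0.0
top pred [329.8 224.9] dark disc [329.55238095 224.77142857] [  3   3  12  12 105]
scene pred [289.7 224.4] dark disc [289.47457627 224.40677966] [  3   4  12  12 118]
t 11.82 w 0.0232 F [-0.4  0.5 -1.2]
shift mm [ 0.  -0.4 -0.2] rot deg [-0.03 -0.04 -0.03] rows>= 0.0
```

The hold lasted 2.4 s, within 0.5 mm and 0.1°, with the head in both fixed views within 0.3 px of prediction. I now retreat and go back towards the rest.

Request:
send_rows([
  {"linear": [0, 0, -0.015], "delta_rot": [0, 0, 0], "fingers": 0.015},
  {"linear": [0, 0, -0.03], "delta_rot": [0, 0, 0], "fingers": 0.015},
  {"linear": [0, 0, -0.035], "delta_rot": [0, 0, 0], "fingers": 0.015},
  {"linear": [0, 0, -0.035], "delta_rot": [0, 3, 0], "fingers": 0.015},
  {"linear": [0.01, 0, -0.015], "delta_rot": [0, 5, 0], "fingers": 0.015},
  {"linear": [0.02, 0, 0], "delta_rot": [0, 6, 0], "fingers": 0.015},
  {"linear": [0.025, -0.01, 0], "delta_rot": [0, 6, 0], "fingers": 0.015},
  {"linear": [0.025, -0.015, 0], "delta_rot": [0, 6, 0], "fingers": 0.015},
  {"linear": [0.025, -0.015, 0], "delta_rot": [0, 4, 0], "fingers": 0.015},
])

```text
clock: 12.57
position: [0.4541, 0.1087, 0.2378]
ee_rot: [0.005, 0.723, 0.69, -0.006]
contact_force: [0.1, -0.3, -2.4]
width: 0.0233
```

```bash
python3 -c "
from h import *
settle([.3677,.2965,.19],tool(-2.2),1);print(state()[1])"
```

```text
t 12.62 w 0.023 F [-3.4  1.7 -3. ]
shift mm [181.4 -90.7  46. ] rot deg [-0.35  0.61 -0.47] rows>= 5.0
[0.45017222 0.11153133 0.23743902]
```

Request:
send_rows([
  {"linear": [0.03, -0.015, 0], "delta_rot": [0, 0, 0], "fingers": 0.015},
  {"linear": [0.033, -0.016, 0], "delta_rot": [-0.2, 0.3, -0.2], "fingers": 0.015},
  {"linear": [0.033, -0.016, 0.0], "delta_rot": [-0.2, 0.3, -0.2], "fingers": 0.015},
  {"linear": [0.033, -0.016, 0.01], "delta_rot": [0, 0, 0], "fingers": 0.015},
  {"linear": [0.027, -0.015, 0.01], "delta_rot": [0, 0, 0], "fingers": 0.015},
  {"linear": [0.015, -0.008, 0.02], "delta_rot": [0, 0, 0], "fingers": 0.015},
  {"linear": [0.008, -0.004, 0.005], "delta_rot": [0, 0, 0], "fingers": 0.015},
])

```text
clock: 13.2
position: [0.3663, 0.2955, 0.1917]
ee_rot: [0.006, 0.723, 0.69, 0.0]
contact_force: [0.2, -0.4, -2.4]
width: 0.0232
```

```bash
python3 -c "
from h import *
settle([.3677,.2965,.12],tool(-2.2),2);print(state()[1])"
```

```text
t 13.3 w 0.0228 F [-0.4 -0.7 -1.6]
shift mm [ 1.5 -1.  73.2] rot deg [ 0.61  0.35 -0.45] rows>= 1.8
[0.36783512 0.29543586 0.19316822]
```

Request:
send_rows([
  {"linear": [0.0005, 0, 0.025], "delta_rot": [0.2, 0.1, -0.2], "fingers": 0.015},
  {"linear": [0.0005, 0, 0.03], "delta_rot": [0.2, 0.1, -0.2], "fingers": 0.015},
  {"linear": [0.0005, 0, 0.025], "delta_rot": [0.2, 0.1, 0], "fingers": 0.015},
  {"linear": [0, 0, 0.01], "delta_rot": [0, 0, 0], "fingers": 0.015},
  {"linear": [0, 0, 0.004], "delta_rot": [0, 0, 0], "fingers": 0.015},
])

```text
clock: 13.72
position: [0.3776, 0.2943, 0.1025]
ee_rot: [0.006, 0.72, 0.694, 0.005]
contact_force: [-0.0, 0.3, -1.8]
width: 0.0232
```

```bash
python3 -c "
from h import *
settle([.3677,.2965,.0617],tool(-2.2),2);print(state()[1])"
```

```text
t 13.82 w 0.0235 F [-0.4  0.2 -1.3]
shift mm [  1.4 -10.6  41.4] rot deg [ 0.9  -0.04  0.01] rows>= 1.0
[0.37758945 0.29471007 0.10325534]
```

Request:
send_rows([
  {"linear": [0.001, -0.008, 0.01], "delta_rot": [0.9, 0, 0], "fingers": 0.015},
  {"linear": [0.0005, -0.004, 0.012], "delta_rot": [0.1, 0, 0], "fingers": 0.015},
  {"linear": [0, -0.001, 0.004], "delta_rot": [0, 0, 0], "fingers": 0.015},
])

```text
clock: 14.07
position: [0.3684, 0.2974, 0.0799]
ee_rot: [-0.0, 0.721, 0.693, 0.004]
contact_force: [0.2, 0.8, -2.3]
width: 0.0236
```

```bash
python3 -c "
from h import *
settle([.3677,.2965,.0617],tool(-2.2),2);print(state()[1])"
```

```text
t 14.17 w 0.0233 F [-1.1  0.1 -2.4]
shift mm [-1.2 -0.9 18.5] rot deg [ 0.3  -0.29 -0.08] rows>= 0.4
[0.36858608 0.29753065 0.08024779]
```

Aligned, so I lower gently in small rows.

Request:
send_rows([
  {"linear": [-0.0005, -0.001, 0.007], "delta_rot": [0.2, -0.2, 0], "fingers": 0.015},
  {"linear": [-0.0005, -0.001, 0.006], "delta_rot": [0.1, -0.1, 0], "fingers": 0.015},
  {"linear": [0, 0, 0.003], "delta_rot": [0, 0, 0], "fingers": 0.015},
])

```text
clock: 14.42
position: [0.3684, 0.2977, 0.0654]
ee_rot: [0.001, 0.721, 0.693, 0.002]
contact_force: [0.0, -0.2, -1.4]
width: 0.0231
```

```bash
python3 -c "
from h import *
settle([.3677,.2965,.0617],tool(-2.2),2);print(state()[1])"
```

```text
t 14.52 w 0.0232 F [-0.2 -0.  -2. ]
shift mm [-1.  -0.4  3.5] rot deg [ 0.2  -0.11 -0.07] rows>= 0.1
[0.36812588 0.29751715 0.06522692]
```

Request:
send_rows([
  {"linear": [-0.0005, -0.0005, 0.003], "delta_rot": [0.1, -0.1, 0], "fingers": 0.015},
  {"linear": [0, 0, 0.002], "delta_rot": [0, 0, 0], "fingers": 0.015},
])

```text
clock: 14.68
position: [0.3681, 0.2973, 0.0616]
ee_rot: [0.001, 0.721, 0.693, 0.001]
contact_force: [-7.1, -4.1, 28.8]
width: 0.0236
```

```bash
python3 -c "
from h import *
settle([.3677,.2965,.0617],tool(-2.2),1);print(state()[1])"
```

```text
t 14.73 w 0.0231 F [-2.  -1.2  9. ]
shift mm [-0.8 -0.3 -0.1] rot deg [ 0.14 -0.03 -0.06] rows>= 0.0
[0.36804345 0.29726608 0.06163527]
```

Seated: force is +9 N up at the same height as at pickup. I release.

Request:
send_rows([
  {"linear": [0, 0, -0.0005], "delta_rot": [0, 0, 0], "fingers": 0.06},
  {"linear": [0, 0, 0], "delta_rot": [0, 0, 0], "fingers": 0.06},
  {"linear": [0, 0, 0], "delta_rot": [0, 0, 0], "fingers": 0.06},
  {"linear": [0, 0, 0], "delta_rot": [0, 0, 0], "fingers": 0.06},
])

```text
clock: 15.07
position: [0.3694, 0.298, 0.0635]
ee_rot: [0.001, 0.721, 0.693, 0.003]
contact_force: [0.3, 0.2, 0.3]
width: 0.0598
```

```bash
python3 -c "
from h import *
settle([.3677,.2965,.0617],tool(-2.2),1);print(state()[1])"
```

```text
t 15.12 w 0.0596 F [ 0.3  0.4 -0.3]
shift mm [-1.6 -1.6  1.8] rot deg [ 0.34 -0.14 -0.04] rows>= 0.1
[0.3693922  0.29803769 0.06347607]
```

Request:
send_rows([
  {"linear": [0, 0, -0.015], "delta_rot": [0, 0, 0], "fingers": 0.07},
  {"linear": [0, 0, -0.035], "delta_rot": [0, 0, 0], "fingers": 0.085},
  {"linear": [0, 0, -0.035], "delta_rot": [0, 0, 0], "fingers": 0.085},
  {"linear": [0, 0, -0.035], "delta_rot": [0, 0, 0], "fingers": 0.085},
  {"linear": [0, 0, -0.035], "delta_rot": [0, 0, 0], "fingers": 0.085},
  {"linear": [0, 0, -0.02], "delta_rot": [0, 0, 6.5], "fingers": 0.085},
  {"linear": [0, 0, 0], "delta_rot": [0, 0, 6.5], "fingers": 0.085},
  {"linear": [0, 0, 0], "delta_rot": [0, 0, 6.5], "fingers": 0.085},
  {"linear": [0, 0, 0], "delta_rot": [0, 0, 6.5], "fingers": 0.085},
  {"linear": [0, 0, 0], "delta_rot": [0, 0, 6.5], "fingers": 0.085},
  {"linear": [0, 0, 0], "delta_rot": [0, 0, 6.5], "fingers": 0.085},
])

```text
clock: 16.03
position: [0.3686, 0.2977, 0.247]
ee_rot: [0.0, 0.917, 0.399, 0.003]
contact_force: [1.1, -0.1, 0.6]
width: 0.0853
```

```bash
cat >> h.py <<'E'
def grasp(h):
    v=np.load('plq.npy'); P=ppose(v); X,Y,n=P.T
    return v[[0,1,3]]+h*n, R.from_matrix(np.column_stack([Y,X,-n]))
E
python3 - <<'E'
from h import *
settle(*grasp(.16),1); print(state()[1],state()[0]['qpos'].round(2), grasp(.16)[0])
go([.579,-.03,.25],tool(-92.8))
# lamp check: compare top views before/after
a=cv2.imread('pics/top0.png'); b=manip.get_image('top')[:,:,::-1].copy(); cv2.imwrite('pics/top1.png',b)
def crop(im): return cv2.convertScaleAbs(cv2.resize(im[245:345,160:230],None,fx=5.5,fy=5.5,interpolation=cv2.INTER_CUBIC),alpha=1.6)
cv2.imwrite('pics/cmp.png',np.hstack([crop(a),crop(b)]))
E
```

```text
t 16.08 w 0.0849 F [ 0.3 -0.3 -0.2]
shift mm [-87.5 376.   49.9] rot deg [-29.94 -14.18  48.13] rows>= 9.3
[0.36854066 0.29765606 0.24694668] [ 0.53  0.13  1.73 -0.    1.28 -0.28] [ 0.58296611 -0.02351352  0.19768657]
shift mm [-94.7 377.7  -2.5] rot deg [ 2.000e-02 -3.600e-01  4.959e+01] rows>= 9.3
```

View pics/cmp.png

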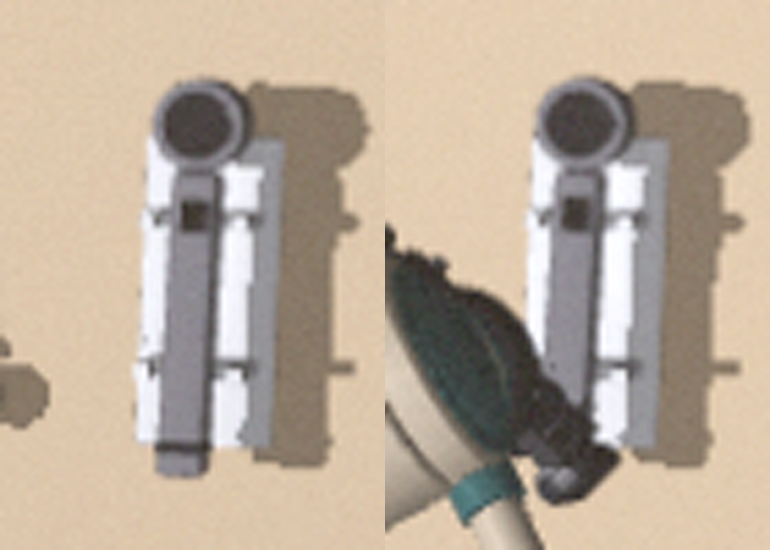

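View 10: the lamp lies in both forks, lens down, exactly as before (head at crop (580,125) against (200,125)). Next is the plaque.

Request:
send_rows([
  {"linear": [-0.007, 0.028, 0], "delta_rot": [0, 0, 0], "fingers": 0.085},
  {"linear": [-0.0095, 0.038, 0], "delta_rot": [0, 0, 0], "fingers": 0.085},
  {"linear": [-0.0095, 0.038, 0], "delta_rot": [0, 0, 0], "fingers": 0.085},
  {"linear": [-0.0095, 0.038, 0], "delta_rot": [0, 0, 0], "fingers": 0.085},
  {"linear": [-0.0095, 0.038, 0], "delta_rot": [0, 0, 0], "fingers": 0.085},
  {"linear": [-0.0095, 0.038, 0], "delta_rot": [0, 0, 0], "fingers": 0.085},
  {"linear": [-0.0095, 0.038, 0], "delta_rot": [0, 0, 0], "fingers": 0.085},
  {"linear": [-0.0095, 0.038, 0], "delta_rot": [0, 0, 0], "fingers": 0.085},
  {"linear": [-0.0095, 0.038, 0], "delta_rot": [0, 0, 0], "fingers": 0.085},
  {"linear": [-0.007, 0.028, 0], "delta_rot": [0, 0, 6.5], "fingers": 0.085},
  {"linear": [0, 0, 0], "delta_rot": [0, 0, 6.5], "fingers": 0.085},
  {"linear": [0, 0, 0], "delta_rot": [0, 0, 6.5], "fingers": 0.085},
])

```text
clock: 17.13
position: [0.5876, -0.0234, 0.242]
ee_rot: [-0.001, 0.966, 0.258, 0.002]
contact_force: [-1.0, -0.3, -0.8]
width: 0.0852
```

Request:
send_rows([
  {"linear": [0, 0, 0], "delta_rot": [0, 0, 7], "fingers": 0.085},
  {"linear": [0, 0, 0], "delta_rot": [0, 0, 7], "fingers": 0.085},
  {"linear": [0, 0, 0], "delta_rot": [0, 0, 7], "fingers": 0.085},
  {"linear": [0, 0, 0], "delta_rot": [0, 0, 7], "fingers": 0.085},
])

```text
clock: 17.47
position: [0.5885, -0.0263, 0.2392]
ee_rot: [-0.002, 1.0, 0.012, -0.0]
contact_force: [0.7, -0.3, -0.5]
width: 0.0848
```

```bash
python3 -c "
from h import *
settle(*grasp(.13),1); print(state()[1])"
```

```text
t 17.52 w 0.085 F [ 0.2 -0.2  0.4]
shift mm [-6.5 13.2 66.8] rot deg [-32.19  -1.08   3.83] rows>= 4.5
[ 0.58842032 -0.02631303  0.23910918]
```

Request:
send_rows([
  {"linear": [-0.002, 0, 0], "delta_rot": [-4, 0, 0.8], "fingers": 0.085},
  {"linear": [-0.002, 0, 0], "delta_rot": [-6, -0.2, 0.8], "fingers": 0.085},
  {"linear": [-0.002, 0, 0], "delta_rot": [-6.5, -0.3, 0.8], "fingers": 0.085},
  {"linear": [0, 0, 0], "delta_rot": [-6.5, -0.3, 0.8], "fingers": 0.085},
  {"linear": [0, 0, 0], "delta_rot": [-6, -0.3, 0.8], "fingers": 0.085},
  {"linear": [0, 0, 0], "delta_rot": [-3, 0, 0], "fingers": 0.085},
])

```text
clock: 18.02
position: [0.5838, -0.0312, 0.2407]
ee_rot: [0.286, 0.958, -0.015, -0.007]
contact_force: [-0.2, -0.1, -0.5]
width: 0.0852
```

```bash
python3 -c "
from h import *
settle(*grasp(.0255),2); print(state()[1])"
```

```text
t 18.12 w 0.0847 F [-1.1 -0.6 -0.7]
shift mm [ -0.5 -31.1 165.8] rot deg [ 0.99 -0.1   0.96] rows>= 4.0
[ 0.58336929 -0.03060437  0.23956468]
```

Request:
send_rows([
  {"linear": [0, -0.02, 0.01], "delta_rot": [0.5, 0, 0.5], "fingers": 0.085},
  {"linear": [0, -0.011, 0.03], "delta_rot": [0.5, 0, 0.5], "fingers": 0.085},
  {"linear": [0, 0, 0.035], "delta_rot": [0, 0, 0], "fingers": 0.085},
  {"linear": [0, 0, 0.03], "delta_rot": [0, 0, 0], "fingers": 0.085},
  {"linear": [0, 0, 0.01], "delta_rot": [0, 0, 0], "fingers": 0.085},
])

```text
clock: 18.53
position: [0.5865, -0.0648, 0.1261]
ee_rot: [0.27, 0.963, -0.016, -0.001]
contact_force: [-0.9, -0.2, 0.1]
width: 0.0849
```

```bash
python3 - <<'E'
from h import *
settle(*grasp(.0255),3); print(state()[1])
v=np.load('plq.npy'); P=ppose(v)
C=np.array([[.016,0,.018],[.042,-.025,.014],[.042,.025,.014],[-.042,-.025,.014],[-.042,.025,.014]])@P.T+v[[0,1,3]]
im=shot('wrist','pics/w5.png')[:,:,::-1].copy(); q=np.round(proj('wrist',C)).astype(int); print(q.tolist())
for a in q: cv2.circle(im,tuple(int(i) for i in a),4,(0,0,255),1)
cv2.imwrite('pics/w5v.png',cv2.convertScaleAbs(im,alpha=1.4))
E
```

```text
t 18.68 w 0.0852 F [ 1.1 -0.4  0.3]
shift mm [-8.6  2.9 55.2] rot deg [-0.62 -1.07  0.39] rows>= 1.3
[ 0.58861837 -0.06376385  0.12936987]
[[304, 312], [257, 353], [351, 352], [250, 196], [356, 196]]
```

View pics/w5v.png

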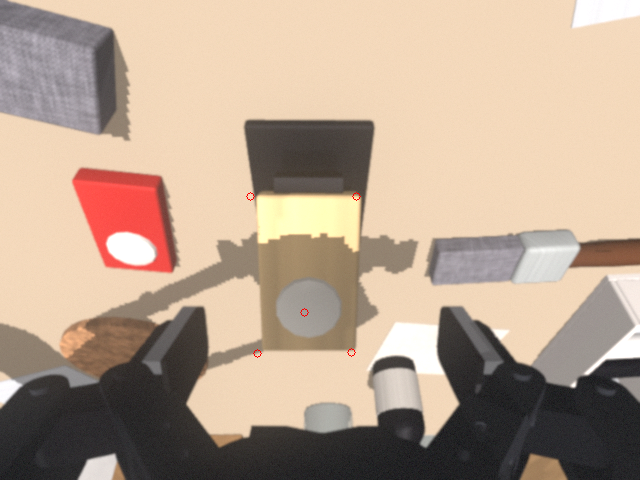

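View 11: jaws are astride the plaque at (258–358, 192–350). The real plaque sits about 5 px right of my prediction, roughly 2 mm, so I adjust slightly.

Request:
send_rows([
  {"linear": [-0.003, 0.001, 0.01], "delta_rot": [-0.3, -0.5, 0.2], "fingers": 0.085},
  {"linear": [-0.003, 0.001, 0.015], "delta_rot": [-0.3, -0.5, 0.2], "fingers": 0.085},
  {"linear": [-0.001, 0, 0.01], "delta_rot": [0, 0, 0], "fingers": 0.085},
])

```text
clock: 18.98
position: [0.5867, -0.0822, 0.1063]
ee_rot: [0.275, 0.961, -0.024, 0.002]
contact_force: [-0.5, -0.2, 0.2]
width: 0.085
```

```bash
python3 -c "
from h import *
settle(*grasp(.0255),3); print(state()[1])"
```

```text
t 19.13 w 0.0849 F [-0.5  0.7  0.2]
shift mm [-6.  -0.9 25.4] rot deg [-0.09 -0.76 -0.28] rows>= 0.6
[ 0.58575445 -0.08229463  0.10570466]
```

Request:
send_rows([
  {"linear": [-0.002, 0, 0.01], "delta_rot": [0, -0.4, -0.1], "fingers": 0.07},
  {"linear": [-0.002, 0, 0.01], "delta_rot": [0, -0.4, -0.1], "fingers": 0.07},
  {"linear": [0, 0, 0.004], "delta_rot": [0, 0, 0], "fingers": 0.07},
])

```text
clock: 19.38
position: [0.5822, -0.0949, 0.085]
ee_rot: [0.275, 0.961, -0.024, -0.006]
contact_force: [-1.4, 0.2, 0.8]
width: 0.0702
```

```bash
python3 -c "
from h import *
settle(*grasp(.0255),3); print(state()[1])"
```

```text
t 19.53 w 0.07 F [0.5 0.  0.1]
shift mm [-3.  -0.9  1.8] rot deg [-0.11 -0.14 -0.1 ] rows>= 0.1
[ 0.58256086 -0.09470346  0.0856532 ]
```

Request:
send_rows([
  {"linear": [-0.0005, 0, 0.0015], "delta_rot": [0, 0, 0], "fingers": 0.054},
], force=30)

```text
clock: 19.62
position: [0.5825, -0.0954, 0.0846]
ee_rot: [0.275, 0.961, -0.024, -0.005]
contact_force: [0.5, 0.2, -0.0]
width: 0.0595
```

```bash
python3 -c "
from h import *
settle(*grasp(.0255),4); print(state()[1])"
```

```text
t 19.82 w 0.0536 F [ 0.9 -0.1 -0.8]
shift mm [-2.6 -0.9  0.4] rot deg [-0.11 -0.15 -0.1 ] rows>= 0.1
[ 0.58212885 -0.0953812   0.08448892]
```

Request:
send_rows([
  {"linear": [0, 0, 0], "delta_rot": [0, 0, 0], "fingers": 0.04},
], force=30)

```text
clock: 19.9
position: [0.5823, -0.0952, 0.0849]
ee_rot: [0.275, 0.961, -0.024, -0.005]
contact_force: [-0.0, 0.3, -0.4]
width: 0.0491
```

```bash
python3 -c "
from h import *
settle(*grasp(.0255),3); print(state()[1])"
```

```text
t 20.05 w 0.0493 F [0.3 0.7 1.8]
shift mm [-2.9 -0.9  0.8] rot deg [-0.12 -0.2  -0.1 ] rows>= 0.1
[ 0.58236639 -0.09519639  0.08477108]
```

Gripped at 49.3 mm. I lift along the plaque's normal, then level it.

Request:
send_rows([
  {"linear": [0, 0, -0.008], "delta_rot": [0, 0, 0], "fingers": 0.04},
  {"linear": [0, 0, -0.02], "delta_rot": [0, 0, 0], "fingers": 0.04},
  {"linear": [0, 0, -0.03], "delta_rot": [0, 0, 0], "fingers": 0.04},
  {"linear": [0, 0, -0.035], "delta_rot": [0, 0, 0], "fingers": 0.04},
  {"linear": [0, 0, -0.02], "delta_rot": [3, 0, 0], "fingers": 0.04},
  {"linear": [0, 0, -0.01], "delta_rot": [5, 0, 0], "fingers": 0.04},
  {"linear": [0, 0, 0], "delta_rot": [6, 0, 0], "fingers": 0.04},
  {"linear": [0, 0, 0], "delta_rot": [6, 0, 0], "fingers": 0.04},
  {"linear": [0, 0, 0], "delta_rot": [6, 0, 0], "fingers": 0.04},
  {"linear": [0, 0, 0], "delta_rot": [5, 0, 0], "fingers": 0.04},
])

```text
clock: 20.88
position: [0.5855, -0.0182, 0.1981]
ee_rot: [-0.005, 1.0, -0.016, 0.002]
contact_force: [-0.6, 0.0, -1.7]
width: 0.0489
```

```bash
python3 - <<'E'
from h import *
settle([.382,-.324,.15],tool(-92.8),1); print(state()[1])
im=manip.get_image('top'); im0=cv2.imread('pics/top0.png')[:,:,::-1]
hsv=cv2.cvtColor(np.ascontiguousarray(im0),cv2.COLOR_RGB2HSV); 
sub=hsv[260:340,378:456]; print(sub[40,38],sub[3,3])
m=((sub[...,1]>sub[3,3][1]+35)).astype(np.uint8); k,l,st,ce=cv2.connectedComponentsWithStats(m); i=1+st[1:,4].argmax(); print(st[i],ce[i]+[378,260])
cs=cv2.findContours((l==i).astype(np.uint8),0,1)[0][0]; e=cv2.fitEllipse(cs); c=np.array(e[0])+[378,260]; print(e,onz('top',[c],.01),onz('top',[ce[i]+[378,260]],.01))
for m in manip.masks_of('trivet','scene')[:1] if manip.get_image('scene') is not None else []:
    ys,xs=np.nonzero(m['pixels']); print(m['extent'],onz('scene',[[xs.mean(),ys.mean()]],.01))
E
```

```text
t 20.93 w 0.0495 F [-0.4 -3.2  0.1]
shift mm [-193.1  310.4   44.3] rot deg [-0.54 -0.28  0.76] rows>= 8.8
[ 0.5857586  -0.02111697  0.19819235]
[ 14 127 129] [ 16  58 137]
[  13   13   52   53 2159] [416.65308013 298.93700787]
((38.650909423828125, 38.93635559082031), (51.36819839477539, 51.69771194458008), 146.0193328857422) [[ 0.38258829 -0.32522172  0.01      ]] [[ 0.38258651 -0.32522795  0.01      ]]
[210.6, 174.6, 260.8, 206.6] [[ 0.3902115 -0.3212617  0.01     ]]
```

Request:
send_rows([
  {"linear": [-0.012, 0.02, 0], "delta_rot": [0, 0, 0], "fingers": 0.04},
  {"linear": [-0.019, 0.031, 0], "delta_rot": [0, 0, 0.2], "fingers": 0.04},
  {"linear": [-0.02, 0.032, 0], "delta_rot": [0, 0, 0.2], "fingers": 0.04},
  {"linear": [-0.02, 0.032, 0], "delta_rot": [0, 0, 0.2], "fingers": 0.04},
  {"linear": [-0.02, 0.032, 0], "delta_rot": [0, 0, 0], "fingers": 0.04},
  {"linear": [-0.02, 0.032, 0.005], "delta_rot": [0, 0, 0], "fingers": 0.04},
  {"linear": [-0.02, 0.032, 0.005], "delta_rot": [0, 0, 0], "fingers": 0.04},
  {"linear": [-0.02, 0.032, 0.005], "delta_rot": [0, 0, 0], "fingers": 0.04},
  {"linear": [-0.02, 0.032, 0.005], "delta_rot": [0, 0, 0], "fingers": 0.04},
  {"linear": [-0.014, 0.023, 0.005], "delta_rot": [0, 0, 0], "fingers": 0.04},
  {"linear": [-0.008, 0.012, 0.005], "delta_rot": [0, 0, 0], "fingers": 0.04},
])

```text
clock: 22.0
position: [0.3782, -0.3186, 0.1626]
ee_rot: [0.005, 1.0, -0.005, -0.007]
contact_force: [0.1, -0.2, -0.1]
width: 0.0493
```

```bash
python3 -c "
from h import *
settle([.3826,-.327,.0363],tool(-92.8),2); print(state()[1])"
```

```text
t 22.1 w 0.049 F [ 0.2  0.  -0.6]
shift mm [  6.3   8.5 125.7] rot deg [0.42 0.83 2.18] rows>= 3.0
[ 0.37822618 -0.31759605  0.16201953]
```

Request:
send_rows([
  {"linear": [0.003, 0.004, 0.02], "delta_rot": [0.2, 0.4, 1], "fingers": 0.04},
  {"linear": [0.003, 0.004, 0.03], "delta_rot": [0.2, 0.4, 1.1], "fingers": 0.04},
  {"linear": [0, 0, 0.03], "delta_rot": [0, 0, 0], "fingers": 0.04},
  {"linear": [0, 0, 0.02], "delta_rot": [0, 0, 0], "fingers": 0.04},
  {"linear": [0, 0, 0.006], "delta_rot": [0, 0, 0], "fingers": 0.04},
])

```text
clock: 22.52
position: [0.3907, -0.3219, 0.0555]
ee_rot: [0.003, 1.0, -0.02, 0.002]
contact_force: [-0.1, -0.3, -0.2]
width: 0.0493
```

```bash
python3 - <<'E'
from h import *
settle([.3826,-.327,.0363],tool(-92.8),2); s,p,R0=state(); print(p)
im=manip.get_image('wrist'); cv2.imwrite('pics/w6.png',im[:,:,::-1])
for th in('round_plaque','cameo'):
  for m in manip.find_in(th,'wrist')[:2]: print(th,round(m['p'],2),m['extent'])
L=np.array([[x,y,z] for x in(-.042,.042) for y in(-.025,.025) for z in(0,.014)]) # plaque: tool x=Y, tool y=X, z=-n
q=proj('wrist',p+R0.apply(np.c_[L[:,1],L[:,0],.0263-L[:,2]])); print(np.c_[L*1e3,q].round(0).tolist())
E
```

```text
t 22.62 w 0.0492 F [ 0.1  0.7 -0.1]
shift mm [-8.3  4.7 20.6] rot deg [ 0.41 -0.27  0.5 ] rows>= 0.5
[ 0.3909924  -0.32246924  0.05691724]
round_plaque 0.58 [247.9, 206.6, 399.7, 418.1]
cameo 0.89 [251.6, 205.1, 397.2, 420.4]
[[-42.0, -25.0, 0.0, 253.0, 199.0], [-42.0, -25.0, 14.0, 246.0, 208.0], [-42.0, 25.0, 0.0, 388.0, 199.0], [-42.0, 25.0, 14.0, 394.0, 207.0], [42.0, -25.0, 0.0, 263.0, 389.0], [42.0, -25.0, 14.0, 259.0, 412.0], [42.0, 25.0, 0.0, 378.0, 389.0], [42.0, 25.0, 14.0, 383.0, 411.0]]
```

Request:
send_rows([
  {"linear": [-0.006, 0.002, 0.004], "delta_rot": [0.3, -0.2, 0.3], "fingers": 0.04},
  {"linear": [-0.003, 0.001, 0.004], "delta_rot": [0.1, -0.1, 0.2], "fingers": 0.04},
  {"linear": [0, 0, 0.003], "delta_rot": [0, 0, 0], "fingers": 0.04},
])

```text
clock: 23.02
position: [0.3847, -0.3298, 0.0518]
ee_rot: [0.006, 1.0, -0.025, 0.005]
contact_force: [0.4, 0.7, 0.2]
width: 0.0489
```

```bash
python3 -c "
from h import *
settle([.3826,-.3255,.0363],tool(-92.8),2); print(state()[1])"
```

```text
t 23.12 w 0.049 F [ 0.1  0.5 -1. ]
shift mm [-2.3 -4.  14.9] rot deg [ 0.57 -0.52 -0.04] rows>= 0.4
[ 0.38461514 -0.32942881  0.05130678]
```

Request:
send_rows([
  {"linear": [-0.002, -0.004, 0.006], "delta_rot": [0.5, -0.5, 0], "fingers": 0.04},
  {"linear": [0, 0, 0.004], "delta_rot": [0, 0, 0], "fingers": 0.04},
])

```text
clock: 23.28
position: [0.3829, -0.3259, 0.0416]
ee_rot: [0.001, 1.0, -0.025, 0.001]
contact_force: [-0.2, -0.2, -0.7]
width: 0.0491
```

```bash
python3 -c "
from h import *
settle([.3826,-.3255,.0363],tool(-92.8),1); print(state()[1])"
```

```text
t 23.33 w 0.0488 F [ 0.1  0.2 -0.8]
shift mm [-0.4 -0.5  4.8] rot deg [ 0.12 -0.07 -0.1 ] rows>= 0.1
[ 0.38292606 -0.32603422  0.04108461]
```

Request:
send_rows([
  {"linear": [0, 0, 0.0025], "delta_rot": [0.1, 0, 0], "fingers": 0.04},
  {"linear": [0, 0, 0.001], "delta_rot": [0, 0, 0], "fingers": 0.04},
])

```text
clock: 23.5
position: [0.3828, -0.3259, 0.0368]
ee_rot: [-0.0, 1.0, -0.025, 0.0]
contact_force: [-0.4, -1.0, 0.7]
width: 0.0492
```

```bash
python3 -c "
from h import *
settle([.3826,-.3255,.0363],tool(-92.8),1); print(state()[1])"
```

```text
t 23.55 w 0.0493 F [-0.6 -0.2 -0.2]
shift mm [-0.3 -0.3  0.5] rot deg [-0.02 -0.04 -0.09] rows>= 0.0
[ 0.3828501  -0.32585571  0.03678299]
```

Creeping down 1 mm at a time until contact.

Request:
send_rows([
  {"linear": [0, 0, 0.001], "delta_rot": [0, 0, 0], "fingers": 0.04},
])

```text
clock: 23.63
position: [0.383, -0.326, 0.036]
ee_rot: [-0.0, 1.0, -0.025, 0.0]
contact_force: [-4.0, 2.6, 22.0]
width: 0.0491
```

Request:
send_rows([
  {"linear": [0, 0, 0.001], "delta_rot": [0, 0, 0], "fingers": 0.04},
])

```text
clock: 23.72
position: [0.383, -0.326, 0.036]
ee_rot: [-0.0, 1.0, -0.025, 0.0]
contact_force: [-3.8, 3.2, 17.4]
width: 0.0493
```

Contact is at 36.0 mm, where 36.3 mm was expected. I release and then rise.

Request:
send_rows([
  {"linear": [0, 0, -0.0005], "delta_rot": [0, 0, 0], "fingers": 0.075},
  {"linear": [0, 0, 0], "delta_rot": [0, 0, 0], "fingers": 0.075},
  {"linear": [0, 0, 0], "delta_rot": [0, 0, 0], "fingers": 0.075},
  {"linear": [0, 0, -0.003], "delta_rot": [0, 0, 0], "fingers": 0.075},
])

```text
clock: 24.05
position: [0.3833, -0.3262, 0.04]
ee_rot: [0.0, 1.0, -0.025, 0.001]
contact_force: [-0.2, 0.6, 0.4]
width: 0.0753
```

Request:
send_rows([
  {"linear": [0, 0, -0.015], "delta_rot": [0, 0, 0], "fingers": 0.075},
  {"linear": [0, 0, -0.035], "delta_rot": [0, 0, 0], "fingers": 0.075},
  {"linear": [0, 0, -0.035], "delta_rot": [0, 0, 0], "fingers": 0.075},
  {"linear": [0, 0, -0.035], "delta_rot": [0, 0, 0], "fingers": 0.075},
  {"linear": [0, -0.02, -0.035], "delta_rot": [0, 0, 0], "fingers": 0.075},
  {"linear": [0, -0.035, -0.02], "delta_rot": [0, 0, 0], "fingers": 0.075},
  {"linear": [0, -0.035, 0], "delta_rot": [0, 0, 0], "fingers": 0.075},
  {"linear": [0, -0.035, 0], "delta_rot": [0, 0, 0], "fingers": 0.075},
  {"linear": [0, -0.035, 0], "delta_rot": [0, 0, 0], "fingers": 0.075},
  {"linear": [0, -0.02, 0], "delta_rot": [0, 0, 0], "fingers": 0.075},
])

```text
clock: 24.88
position: [0.3945, -0.1459, 0.2259]
ee_rot: [0.001, 1.0, -0.03, 0.004]
contact_force: [0.3, -0.5, 0.7]
width: 0.0749
```

```bash
python3 - <<'E'
from h import *
a=manip.get_image('top')[:,:,::-1].copy(); b=manip.get_image('scene')[:,:,::-1].copy(); s,p,_=state(); print(p,s['clock'],s['contact_force'])
k=5
A=cv2.resize(a[262:336,380:454],None,fx=k,fy=k,interpolation=cv2.INTER_CUBIC); B=cv2.resize(b[170:244,200:274],None,fx=k,fy=k,interpolation=cv2.INTER_CUBIC)
cv2.imwrite('pics/fin.png',cv2.convertScaleAbs(np.hstack([A,B]),alpha=1.5))
for n in('top','scene'):
  for r in manip.find_in('round_plaque',n)[:3]: e=r['extent']; print(n,round(r['p'],2),e,onz(n,[[(e[0]+e[2])/2,(e[1]+e[3])/2]],.024))
E
```

```text
[ 0.39451208 -0.14587922  0.22571431] 24.9833 [ 0.72883649 -0.87373236  0.07235269]
top 0.72 [401.4, 289.8, 431.5, 309.9] [[ 0.38097056 -0.32186623  0.024     ]]
top 0.57 [331.5, 262.5, 364.7, 284.6] [[ 0.45244961 -0.12792496  0.024     ]]
scene 0.69 [218.3, 177.3, 251.2, 199.0] [[ 0.38945379 -0.31636731  0.024     ]]
scene 0.64 [273.4, 213.1, 304.5, 236.0] [[ 0.47458607 -0.1162035   0.024     ]]
```

View pics/fin.png

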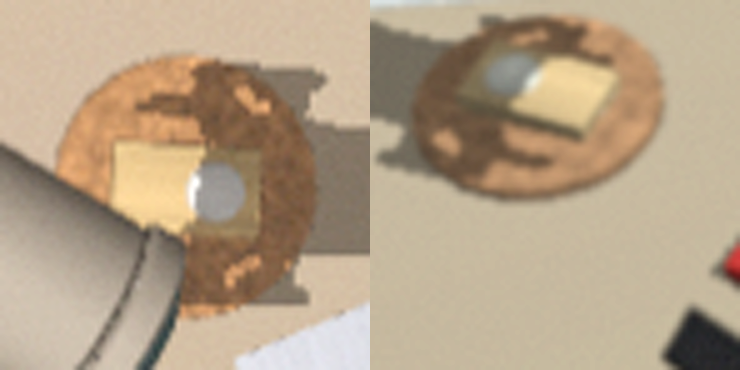

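View 12: the plaque lies flat, cameo up, with its centre at crop (186,190) against the trivet centre at about (186,187), so roughly 1–2 mm off. The gripper is clear.

```bash
python3 -c "
from h import *
print(manip.sign_off(), manip.get_state()['clock'])"
```

```text
the job is handed in; nothing more can be done
the job is handed in; nothing more can be done
```

I did the job in the order asked and handed it in at about 25 s of the 64 s allowed.

- **Lamp hold:** I held the lens over the round cameo for about 2.4 s. By the arm's pose it was about 0.4 mm off centre, 45 mm away and within about 0.1° of square. The lamp head showed within 0.3 px of where it should be in both fixed cameras.
- **Lamp back in its rest:** It lies in both forks, lens down. The before and after top views look the same, though the arm hid the tail end in the second one. The wrist briefly read 29 N at touchdown.
- **Plaque:** It lies flat on the trivet, cameo up. I set it down on contact at the expected height, with 22 N at the wrist. The last top view puts it 1–2 mm from the trivet's centre. The network's box centre was about 3–4 mm off in the top view, where the arm hid part of the plaque, and about 11 mm off in the scene view. I trusted the edges I could see over both.

**Correction during the job:** My first wrist estimate of the lamp was 6 mm off along the handle, because the picture was taken before the arm had settled. The two fixed cameras showed this, and I corrected it before the hold.

I did not check the other things on the table separately at the end, but nothing suggested they had been touched.

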